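# Snap the honey dipper and the masher into the utensil clips

## Task

Put the two wooden utensils away on the sloped clip rack: snap the honey dipper into the empty pair of narrow spring clips and the thick-handled masher into the pair of wide ones, each lying along its board with its head at the upper end and its handle pressed fully home in both clips, midway along, then let go. Leave the things standing around where they are.

Things in the scene. Friction and masses are not known exactly. Their poses are not given: they have to be found in the camera images.
- dipper: honey dipper, the thinner utensil, plain wood, lying in the notches of its rest, axis level, 55 mm above the table, head pointing towards the robot. Origin on its axis, mid grip; x along it to the head. Straight round handle 12 mm thick from x = -80 to +65 mm, head (grooved bulb, 30 mm across) from +65 to 107 mm. About 35 g, centre of mass near x = +25 mm
- dipper_head (a point): the middle of the dipper's head, on its axis at x = +85 mm
- masher: masher (pestle), the thicker utensil, plain wood, lying in the notches of its rest, axis level, 55 mm above the table, head pointing towards the robot. Origin on its axis, mid grip; x along it to the head. Straight round handle 24 mm thick from x = -80 to +65 mm, head (smooth club, 41 mm across) from +65 to 120 mm. About 140 g, centre of mass near x = +22 mm
- masher_head (a point): the middle of the masher's head, on its axis at x = +92 mm
- dipper_rest: fixed wooden rest under the dipper, origin at its underside. Base 10 mm thick, 50 mm wide; two uprights 10 mm thick with open V notches at x = -45 and +56 mm (x as the utensil's); between them the handle is free for fingers from above, down to 15 mm over the table. Lift straight up
- masher_rest: fixed wooden rest under the masher, origin at its underside. Base 10 mm thick, 50 mm wide; two uprights 10 mm thick with open V notches at x = -45 and +56 mm (x as the utensil's); between them the handle is free for fingers from above, down to 15 mm over the table. Lift straight up
- rack: the rack: base board 285 mm wide under three clip boards standing side by side 90 mm apart, in any order; one of them already holds a wooden spatula in narrow clips, which stays. Origin at its underside, x as the boards' but level
- narrow_lane: empty sloped plywood board (190 x 80 mm) with two narrow spring clips for 12 mm handles. Origin: on the axis of a seated handle, midway between the clips, 98 mm above the table. x runs up the slope (30 deg above level, towards the robot), y across, z square to the board (30 deg from vertical, leaning away from the robot). Push in along -z. Board face at z = -32 mm
- wide_lane: empty sloped plywood board (190 x 80 mm) with two wide spring clips for 24 mm handles. Origin: on the axis of a seated handle, midway between the clips, 98 mm above the table. x runs up the slope (30 deg above level, towards the robot), y across, z square to the board (30 deg from vertical, leaning away from the robot). Push in along -z. Board face at z = -32 mm
- narrow_upper (a point): narrow board's upper clip, 12 mm long, at x = +45 mm on the board. Two spring leaves at +-y over a fixed seat, tops flared, ending 18 mm above the seated axis. Lips 6 mm apart at rest, each gives 3 mm; 5 to 10 N for both clips together. Lips then close over the handle and hold it; its axis is home at z = 0. Free gap between the clips 78 mm
- narrow_lower (a point): narrow board's lower clip, 12 mm long, at x = -45 mm on the board. Two spring leaves at +-y over a fixed seat, tops flared, ending 18 mm above the seated axis. Lips 6 mm apart at rest, each gives 3 mm; 5 to 10 N for both clips together. Lips then close over the handle and hold it; its axis is home at z = 0. Free gap between the clips 78 mm
- wide_upper (a point): wide board's upper clip, 12 mm long, at x = +45 mm on the board. Two spring leaves at +-y over a fixed seat, tops flared, ending 22 mm above the seated axis. Lips 15 mm apart at rest, each gives 5 mm; 5 to 10 N for both clips together. Lips then close over the handle and hold it; its axis is home at z = 0. Free gap between the clips 78 mm
- wide_lower (a point): wide board's lower clip, 12 mm long, at x = -45 mm on the board. Two spring leaves at +-y over a fixed seat, tops flared, ending 22 mm above the seated axis. Lips 15 mm apart at rest, each gives 5 mm; 5 to 10 N for both clips together. Lips then close over the handle and hold it; its axis is home at z = 0. Free gap between the clips 78 mm
- ramekin: white ceramic ramekin, 84 mm across, 45 mm high, origin at the centre of its underside; a bystander, to be left in place
- jar: glass jar with steel lid, 66 mm across, 100 mm high, origin at the centre of its underside; a bystander, to be left in place
- mill: dark wooden pepper mill, 54 mm across, 160 mm high, origin at the centre of its underside; a bystander, to be left in place
- mug: white mug, 80 mm across, 90 mm high, origin at the centre of its underside; a bystander, to be left in place
- tin: food tin, 74 mm across, 110 mm high, origin at the centre of its underside; a bystander, to be left in place
Mind the look-alikes: they are no part of the job. What is shaped like the dipper but purple is not meant.

How it is judged (in metres and radians):
At the end, for the whole second after the job is handed in: Dipper in the narrow clips and masher in the wide ones, at rest: handle axis within 3 mm of the seat height and 4 mm sideways of the clip axis, within 4 degrees of the board's direction, head at the upper end, handle's middle within 20 mm below to 25 mm above the midpoint of the clips (x of dipper in the frame of narrow_lane between -0.02 and 0.025 m and y of dipper in the frame of narrow_lane between -0.004 and 0.004 m and z of dipper in the frame of narrow_lane between -0.003 and 0.003 m and angle between the x axis of dipper and the x axis of narrow_lane, either way round below 0.07 rad and x of dipper_head in the frame of narrow_lane above 0.05 m and linear speed of each of dipper, masher below 0.02 m/s and x of masher in the frame of wide_lane between -0.02 and 0.025 m and y of masher in the frame of wide_lane between -0.004 and 0.004 m and z of masher in the frame of wide_lane between -0.003 and 0.003 m and angle between the x axis of masher and the x axis of wide_lane, either way round below 0.07 rad and x of masher_head in the frame of wide_lane above 0.05 m); the robot touches nothing.
It fails at once if the ramekin is pushed away or knocked over (distance of ramekin from where it was at the start of the episode above 0.03 m or angle between ramekin's own z axis and vertical above 0.5 rad).
It fails at once if the jar is pushed away or knocked over (distance of jar from where it was at the start of the episode above 0.03 m or angle between jar's own z axis and vertical above 0.5 rad).
It fails at once if the mill is pushed away or knocked over (distance of mill from where it was at the start of the episode above 0.03 m or angle between mill's own z axis and vertical above 0.5 rad).
It fails at once if the mug is pushed away or knocked over (distance of mug from where it was at the start of the episode above 0.03 m or angle between mug's own z axis and vertical above 0.5 rad).
It fails at once if the tin is pushed away or knocked over (distance of tin from where it was at the start of the episode above 0.03 m or angle between tin's own z axis and vertical above 0.5 rad).
It also fails if it takes over 59 s, if anything falls off the work surface, if the arm or the gripper's body presses on something with over 40 N, if the wrist force passes 120 N, or if a joint passes its speed limit or range.

## Robot

A 6-joint arm with a two-finger parallel gripper is mounted at the origin on the work surface. World frame = base frame: x ahead of the robot, y to its left, z up, the work surface at z = 0. Lengths are in mm, angles in rad, forces in N, time in s.
With the tool pointing down it reaches from about 350 to 775 mm from the base axis. Payload 7.3 kg.
Tool frame: the origin (TCP) lies at the very end of the fingers, on their centre line; the grasp point (between the pads) lies 19 mm behind it; z points along the fingers, y is the direction in which the jaws open and shut (so a half turn about z gives the same grasp; the last joint's range is limited). The gripper opens to 92 mm and grips with 3 to 60 N. Pads are 19 mm wide; open, the fingers measure 130 mm over their backs; the gripper's body (75 mm by 190 mm) begins 47 mm behind the grasp point.
Start: joints at [1.139, 0.342, 1.524, -0, 1.275, -0.146], TCP at [147.995, 503.728, 226.741] pointing down, gripper open.
Joint ranges: [-2.53, 2.53], [-0.77, 2.02], [0.04, 2.7], [-1, 4.14], [0.28, 2.66], [-3.11, 3.11]. Speed limits (rad/s): [2.57, 2.57, 3.14, 3.14, 3.14, 3.14].

## Interface

Orientations are given as [roll, pitch, yaw] about the fixed x, y, z axes, in that order (R = Rz(yaw) Ry(pitch) Rx(roll)).
In Python, from plant import bot gives the robot as it stands.
- The arm moves only by the tool arm_command, never from a script. Its argument "targets" is a list of rows, each an object of numbers: "x", "y", "z": the shift along the world's x, y, z in cm; "roll": the turn about the world's z in rad. In form: [{"x": .., "y": .., "z": .., "roll": ..}, ...]. A call has 1 to 8 rows; each row is the pose to reach, as a shift and turn from the pose commanded when the call began; what a row does not reach only later rows make up. A row lasts 1/12 s, in which the tool goes at most 41.7 mm and 7.16 degrees, less where a joint would pass 70% of its speed; a pose out of reach is approached as far as the arm can. A call with a gripper value outside its range is refused whole. "fingers" is the opening, from 0 (shut) to 1 (fully open), set as the call begins (left out, the last holds). The fingers move at their own pace and stop on an object; the grip force is fixed at half the most. Time passes only in rows, so rows that repeat a pose let the fingers close. It gives the time, the measured TCP pose, the force and the opening at its end, in the units of the state.
- bot.get_obs(): the state, without advancing time (a new reading comes with each control period).
- bot.capture(name): name is "scene" or "top" or "wrist"; returns a dict with "img" (384x512x3 uint8, blue, green, red), "fx", "fy", "cx", "cy" (pixels), "position" and "rotation" of the camera in the world; the wrist camera has in their place "hand_eye" (4x4, takes a point from camera to tool coordinates, whose origin is the TCP and whose axes are the flange's). Camera axes: x right, y down, z forward; pixel columns grow to the right and rows downward; lengths in mm; the calibration is good to about 2 mm. A picture is of the moment at which its call begins: read the wrist's pose just before it. There is no depth.
- bot.close_job(): hands the job in, once; it reports no verdict.
The state is a dict: "time": time; "joint_positions": joint angles; "dq": joint speeds; "tau": joint torques, N m; "tool_pos": TCP position; "tcp_rot": TCP orientation; "contact_force": force on the tool from outside, world axes, zero at the start; "moment": the same for the moment, N m; "grip_width": finger opening in mm.
Only numpy, scipy, OpenCV 4.12 (cv2) and the standard library are available. Lean on these libraries where they do the work, as an engineer would, in place of code of your own. Each camera call takes 0.05 s, during which the arm holds its last target.

## Working session

There is one attempt and no reset: what is moved stays moved. The work goes in short steps, Python scripts to look and compute and a tool call to move; the robot and the scene stay as the last step left them, time stands still between calls to the robot, and variables do not carry over. Pictures are saved under pics/ and viewed, and the job is handed in when it is done.

Besides the shell and the picture viewer there is one more tool, called after "Call:" as name([rows], argument=value, ...), one row to a line, values as JSON. arm_command: Moves the arm, as the interface text tells. Its arguments: {"type":"object","properties":{"targets":{"type":"array","items":{"type":"object","properties":{"x":{"type":"number"},"y":{"type":"number"},"z":{"type":"number"},"roll":{"type":"number"}}}},"fingers":{"type":"number"}},"required":["targets"]}

```bash
mkdir -p pics; ls; cat > h.py <<'E'
import numpy as np, cv2
from plant import bot
def snap(name,fn):
    o=bot.get_obs(); c=bot.capture(name); cv2.imwrite('pics/'+fn+'.png',c['img']); return o,c
E
python3 - <<'E'
from h import *
import pickle
for n in ['scene','top','wrist']:
    o,c=snap(n,n+'0'); pickle.dump((o,c),open(n+'0.pkl','wb'))
    print(n,{k:(np.array(v).round(3).tolist()) for k,v in c.items() if k!='img'})
print(o)
E
```

```text
pics
scene {'fx': 408.941, 'fy': 408.941, 'cx': 249.75, 'cy': 193.079, 'position': [1558.341, 290.375, 942.685], 'rotation': [-2.251, 0.002, 1.878]}
top {'fx': 491.338, 'fy': 491.338, 'cx': 257.157, 'cy': 187.374, 'position': [387.457, -53.583, 1476.865], 'rotation': [-3.025, 0.005, -1.548]}
wrist {'fx': 279.311, 'fy': 279.311, 'cx': 259.883, 'cy': 191.368, 'hand_eye': [[-0.001, -0.966, -0.258, 70.346], [1.0, -0.001, -0.001, 1.157], [0.0, -0.258, 0.966, -157.159], [0.0, 0.0, 0.0, 1.0]]}
{'time': 0.1, 'joint_positions': array([ 1.13900950e+00,  3.42666717e-01,  1.52489132e+00,  2.02794433e-06,
        1.27540537e+00, -1.46008257e-01]), 'dq': array([ 0.00061237, -0.00239224, -0.00100669,  0.00034085,  0.00045031,
       -0.00068935]), 'tau': array([ 2.12741172e-03, -4.32007670e+01, -2.44693440e+01,  7.21182232e-02,
        5.26067102e-02, -1.01691769e-04]), 'tool_pos': array([147.83366423, 503.39042283, 226.1178956 ]), 'tcp_rot': array([-3.14023677e+00, -2.01349919e-04,  2.85581336e+00]), 'contact_force': array([0.44711991, 0.89421386, 0.09402992]), 'moment': array([ 0.01339736, -0.05128411, -0.01405844]), 'grip_width': 92.0272319672632}
```

View pics/scene0.png

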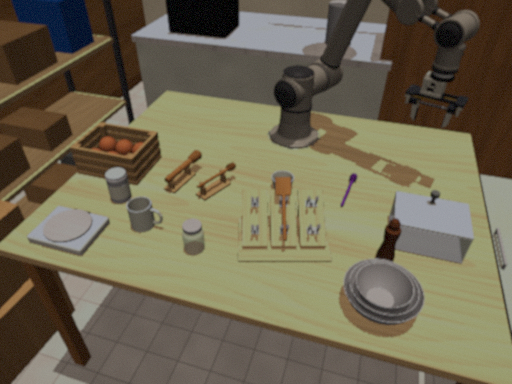

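View pics/top0.png

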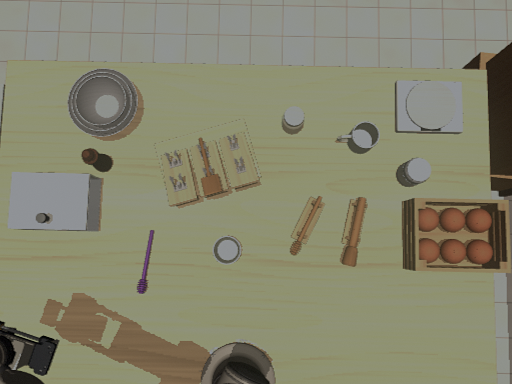

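View pics/wrist0.png

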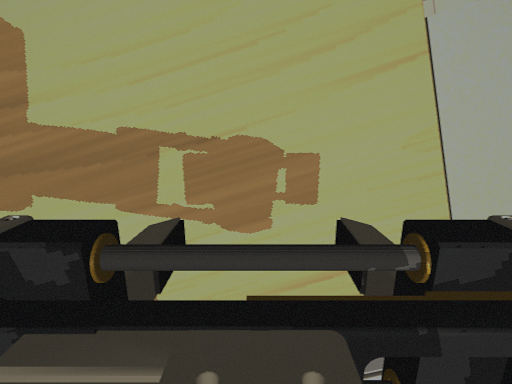

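```bash
python3 - <<'E'
import cv2,numpy as np
t=cv2.imread('pics/top0.png'); s=cv2.imread('pics/scene0.png')
cv2.imwrite('pics/a.png',cv2.resize(t[115:215,145:270],None,fx=6,fy=6,interpolation=cv2.INTER_CUBIC))
cv2.imwrite('pics/b.png',cv2.resize(t[185:275,280:380],None,fx=6,fy=6,interpolation=cv2.INTER_CUBIC))
cv2.imwrite('pics/c.png',cv2.resize(s[140:270,160:345],None,fx=4.2,fy=4.2,interpolation=cv2.INTER_CUBIC))
E
```

```text
(no output)
```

View pics/a.png

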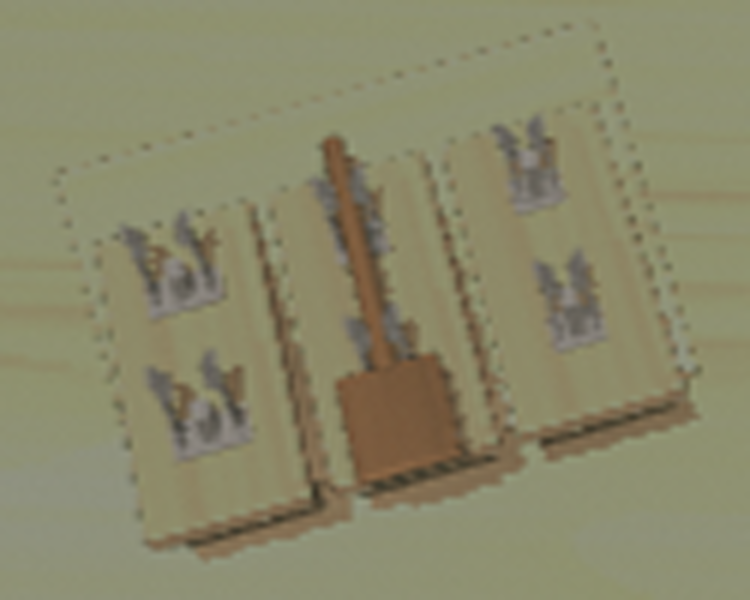

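View pics/b.png

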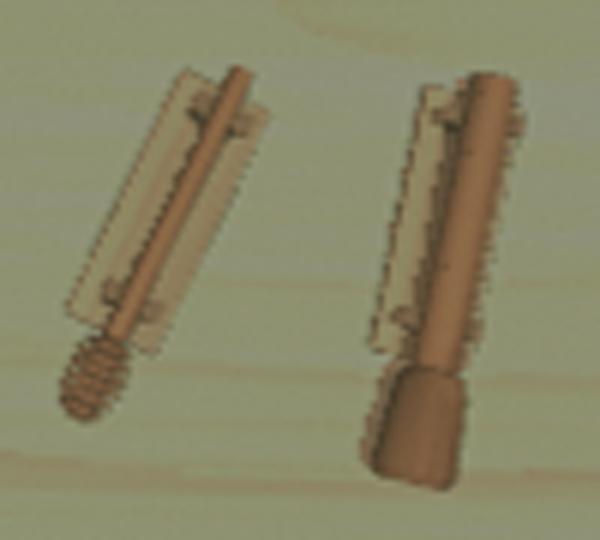

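View pics/c.png

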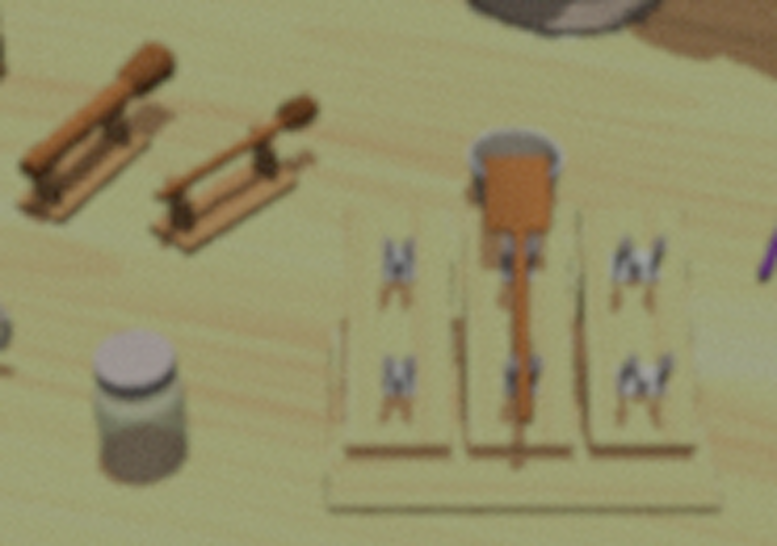

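```bash
cat >> h.py <<'E'
import pickle
from scipy.spatial.transform import Rotation as Ro
from scipy.optimize import least_squares
def campose(o,c):
    if 'position' in c: return np.array(c['position'],float),Ro.from_euler('xyz',c['rotation']).as_matrix()
    T=np.eye(4);T[:3,:3]=Ro.from_euler('xyz',o['tcp_rot']).as_matrix();T[:3,3]=o['tool_pos']
    M=T@np.array(c['hand_eye']); return M[:3,3],M[:3,:3]
def proj(o,c,P):
    p,R=campose(o,c); q=(np.atleast_2d(P)-p)@R
    return np.c_[c['fx']*q[:,0]/q[:,2]+c['cx'],c['fy']*q[:,1]/q[:,2]+c['cy']]
def ray(o,c,uv,z):
    p,R=campose(o,c); uv=np.atleast_2d(uv)
    d=np.c_[(uv[:,0]-c['cx'])/c['fx'],(uv[:,1]-c['cy'])/c['fy'],np.ones(len(uv))]@R.T
    return p+d*((z-p[2])/d[:,2])[:,None]
def laneR(yaw): # yaw: world heading of level lane x
    return Ro.from_euler('zyx',[yaw,-np.pi/6,0]).as_matrix()
def lanepts(X,Y,yaw,P,off=0): # P in lane coords, middle lane at X,Y,98
    R=laneR(yaw); P=np.atleast_2d(P)+[0,off,0]
    return np.array([X,Y,98])+P@R.T
E
python3 - <<'E'
from h import *
ot,ct=pickle.load(open('top0.pkl','rb')); os_,cs=pickle.load(open('scene0.pkl','rb'))
A=lambda l:np.array(l,float)/6+[145-.4,115-.4]
B=lambda l:np.array(l,float)/6+[280-.4,185-.4]
d=ray(ot,ct,B([(242,68),(78,420)]),55); m=ray(ot,ct,B([(495,75),(415,487)]),55)
for n,q,a,L in (('dip',d,-80,187),('mash',m,-80,200)):
    v=q[1]-q[0]; l=np.linalg.norm(v); print(n,q.round(1).tolist(),l,L,'yaw',np.arctan2(v[1],v[0]),'origin',(q[0]+v*80/L).round(1))
up=A([(145,545),(320,490),(350,490),(500,455),(515,435),(682,388)]); Pu=[(95,y,-32) for y in (-130,-50,-40,40,50,130)]
lo=A([(95,245),(250,200),(445,145),(600,100)]); Pl=[(-95,y,-32) for y in (-130,-50,50,130)]
P=np.array(Pu+Pl,float); uv=np.r_[up,lo]
f=lambda x:(proj(ot,ct,lanepts(*x,P))-uv).ravel()
r=least_squares(f,[600,50,3.14],loss='soft_l1',x_scale=[10,10,.1]); print(r.x,r.fun.reshape(-1,2).round(1).tolist())
C=lambda l:np.array(l,float)/4.2+[160-.4,140-.4]
us=C([(346,445),(451,445),(468,447),(572,447),(590,447),(697,447)]);Ps=np.array([(-95,y,-32) for y in (130,50,40,-40,-50,-130)],float)
f2=lambda x:(proj(os_,cs,lanepts(*x,Ps))-us).ravel()
print(f2(r.x).round(1).reshape(-1,2).tolist())
g=lambda x:np.r_[f(x),f2(x)]
r=least_squares(g,r.x,loss='soft_l1',x_scale=[10,10,.1]);print('both',r.x,r.fun.round(1).tolist())
for n,z,uvp in(('ramekin',45,(228,249)),('jar',100,(292,117)),('mug',90,(362,139)),('tin',110,(419,170)),('mill',160,(90,156))):
    print(n,ray(ot,ct,[uvp],z).round(0))
cs2=cv2.imread('pics/top0.png')
E
```

```text
dip [[532.6, -226.2, 55.0], [361.9, -149.3, 55.0]] 187.28653741692577 187 yaw 2.717996344349958 origin [ 459.6 -193.3   55. ]
mash [[531.9, -348.6, 55.0], [333.9, -310.1, 55.0]] 201.72606747899349 200 yaw 2.9496127122779763 origin [ 452.7 -333.2   55. ]
[590.72270464 100.3544709    3.34722785] [[4.1, -1.5], [0.9, 3.3], [-0.8, 2.8], [0.4, 4.2], [1.2, 7.0], [-0.1, 10.3], [-4.5, -10.9], [-3.0, -8.3], [-1.1, -5.3], [0.9, -2.8]]
[[-0.8, -30.1], [0.9, -25.7], [0.2, -25.7], [2.4, -21.3], [1.4, -20.7], [3.0, -16.4]]
both [602.38076358 100.77433191   3.35035667] [4.3, -5.2, 1.0, -0.5, -0.7, -1.1, 0.5, 0.2, 1.3, 3.0, -0.1, 6.3, -4.5, -14.8, -3.1, -12.3, -1.2, -9.4, 0.7, -7.0, -1.8, -27.4, 0.1, -23.1, -0.6, -23.0, 1.7, -18.6, 0.8, -18.1, 2.6, -13.7]
ramekin [[374.  37.  45.]]
jar [[ 754. -139.  100.]]
mug [[ 696. -341.   90.]]
tin [[ 606. -497.  110.]]
mill [[617. 413. 160.]]
```

```bash
sed -i "s/'zyx'/'ZYX'/" h.py
python3 - <<'E'
from h import *
ot,ct=pickle.load(open('top0.pkl','rb')); os_,cs=pickle.load(open('scene0.pkl','rb'))
A=lambda l:np.array(l,float)/6+[145-.4,115-.4]
up=A([(145,545),(320,490),(350,490),(500,455),(515,435),(682,388)]); Pu=[(95,y,-32) for y in (-130,-50,-40,40,50,130)]
lo=A([(95,245),(250,200),(445,145),(600,100)]); Pl=[(-95,y,-32) for y in (-130,-50,50,130)]
P=np.array(Pu+Pl,float); uv=np.r_[up,lo]
f=lambda x:(proj(ot,ct,lanepts(*x,P))-uv).ravel()
r=least_squares(f,[600,50,3.14],loss='soft_l1',x_scale=[10,10,.1]); print(r.x,r.fun.reshape(-1,2).round(1).tolist())
C=lambda l:np.array(l,float)/4.2+[160-.4,140-.4]
us=C([(346,445),(451,445),(468,447),(572,447),(590,447),(697,447)]);Ps=np.array([(-95,y,-32) for y in (130,50,40,-40,-50,-130)],float)
f2=lambda x:(proj(os_,cs,lanepts(*x,Ps))-us).ravel()
print(f2(r.x).round(1).reshape(-1,2).tolist())
g=lambda x:np.r_[f(x),f2(x)]
r=least_squares(g,r.x,loss='soft_l1',x_scale=[10,10,.1]);print('both',r.x,r.fun.round(1).tolist())
for n,o in(('narrow',90),('wide',-90)): print(n,lanepts(*r.x,[[0,0,0],[45,0,0],[-45,0,0]],o).round(1).tolist())
E
```

```text
[623.80993609 104.76589293   3.44567643] [[0.4, -0.2], [-1.0, 0.9], [-2.5, -0.1], [0.1, -2.2], [1.1, 0.2], [0.8, 0.1], [0.4, -0.2], [0.2, 0.0], [-0.3, 0.1], [-0.6, 0.4]]
[[0.6, -0.5], [1.5, -0.5], [0.7, -0.9], [1.8, -0.9], [0.8, -0.9], [1.2, -0.9]]
both [624.85730286 103.81313981   3.43970239] [0.5, -0.8, -0.9, 0.5, -2.4, -0.5, 0.3, -2.4, 1.3, -0.0, 1.1, 0.0, 0.8, -0.8, 0.6, -0.4, 0.2, -0.2, -0.1, 0.2, 0.1, -0.5, 1.0, -0.4, 0.2, -0.8, 1.3, -0.7, 0.3, -0.7, 0.8, -0.5]
narrow [[651.3, 17.8, 98.0], [614.0, 6.3, 120.5], [688.5, 29.2, 75.5]]
wide [[598.4, 189.8, 98.0], [561.2, 178.4, 120.5], [635.7, 201.3, 75.5]]
```

Call:
arm_command([
  {"x":27,"y":-19.5,"z":4,"roll":0.58},
  {"x":27,"y":-19.5,"z":4,"roll":0.58},
  {"x":27,"y":-19.5,"z":4,"roll":0.58},
  {"x":27,"y":-19.5,"z":4,"roll":0.58},
  {"x":27,"y":-19.5,"z":4,"roll":0.58},
  {"x":27,"y":-19.5,"z":4,"roll":0.58},
  {"x":27,"y":-19.5,"z":4,"roll":0.58},
  {"x":27,"y":-19.5,"z":4,"roll":0.58},
], fingers=0.5)

```text
time: 0.82
tool_pos: [398.0, 322.6, 263.7]
tcp_rot: [3.142, -0.0, -2.847]
contact_force: [0.6, 1.5, 0.3]
grip_width: 46.9
```

Call:
arm_command([
  {"x":28,"y":-19,"z":0},
  {"x":28,"y":-19,"z":0},
  {"x":28,"y":-19,"z":0},
  {"x":28,"y":-19,"z":0},
  {"x":28,"y":-19,"z":0},
  {"x":28,"y":-19,"z":0},
  {"x":28,"y":-19,"z":0},
  {"x":28,"y":-19,"z":0},
])

```text
$.targets[0]: bad value
```

Call:
arm_command([
  {"x":0.5,"y":-0.5,"z":0},
  {"x":0.5,"y":-0.5,"z":0},
  {"x":0.5,"y":-0.5,"z":0},
])

```text
$.targets[0]: bad value
```

```bash
python3 - <<'E'
from h import *
o,c=snap('wrist','w1'); pickle.dump((o,c),open('w1.pkl','wb')); print(o['tool_pos'],o['tcp_rot'])
cv2.imwrite('pics/w1b.png',cv2.resize(c['img'][:300],None,fx=1.56,fy=1.56,interpolation=cv2.INTER_CUBIC))
E
```

```text
[398.00467275 322.63410231 263.73640359] [ 3.14150302e+00 -2.68914757e-04 -2.84699021e+00]
```

View pics/w1b.png

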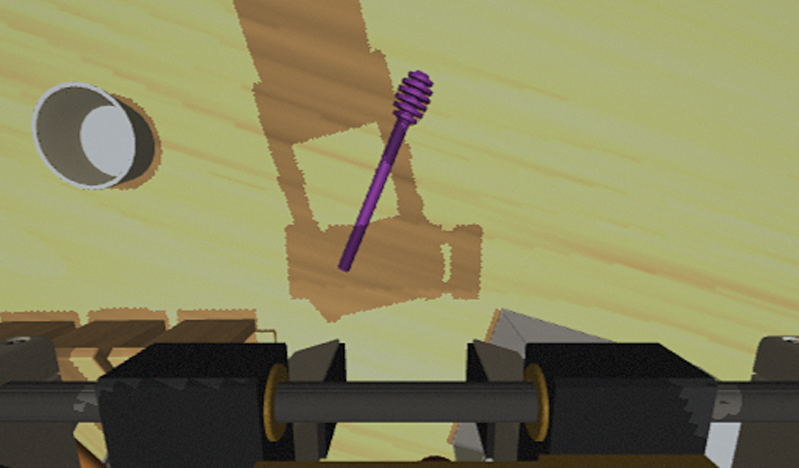

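The moves need every field. The picture shows the ramekin at left, the purple look-alike in the centre and the rack edge at lower left.

Call:
arm_command([
  {"x":28,"y":-19,"z":0,"roll":0},
  {"x":28,"y":-19,"z":0,"roll":0},
  {"x":28,"y":-19,"z":0,"roll":0},
  {"x":28,"y":-19,"z":0,"roll":0},
  {"x":28,"y":-19,"z":0,"roll":0},
  {"x":28,"y":-19,"z":0,"roll":0},
  {"x":28,"y":-19,"z":0,"roll":0},
  {"x":28,"y":-19,"z":0,"roll":0},
])

```text
time: 1.53
tool_pos: [673.9, 135.8, 263.2]
tcp_rot: [3.141, -0.001, -2.848]
contact_force: [1.2, 0.7, 0.4]
grip_width: 46.0
```

Call:
arm_command([
  {"x":0.5,"y":-0.5,"z":0,"roll":0},
  {"x":0.5,"y":-0.5,"z":0,"roll":0},
  {"x":0.5,"y":-0.5,"z":0,"roll":0},
])

```text
time: 1.78
tool_pos: [677.2, 132.2, 262.6]
tcp_rot: [3.141, -0.002, -2.848]
contact_force: [-0.2, 0.7, 0.5]
grip_width: 45.7
```

```bash
python3 - <<'E'
from h import *
o,c=snap('wrist','w2'); pickle.dump((o,c),open('w1.pkl','wb')); print(o['tool_pos'],o['tcp_rot'])
cv2.imwrite('pics/w2b.png',cv2.resize(c['img'][:300],None,fx=1.56,fy=1.56,interpolation=cv2.INTER_CUBIC))
E
```

```text
[677.24357274 132.16180915 262.57714679] [ 3.14054503e+00 -1.85998658e-03 -2.84804479e+00]
```

View pics/w2b.png

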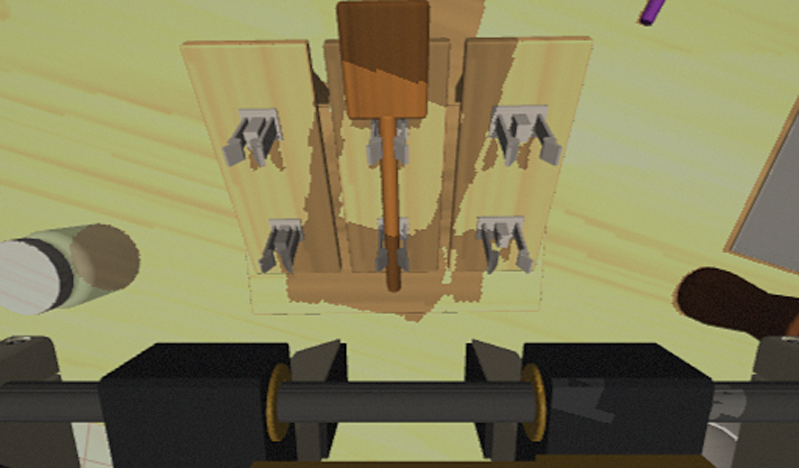

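```bash
python3 - <<'E'
from h import *
o,c=pickle.load(open('w1.pkl','rb'))
D=[((181,43),(95,130)),((307,41),(95,50)),((449,41),(95,-40)),((467,38),(95,-50)),((592,38),(95,-130)),
((238,272),(-95,130)),((340,272),(-95,50)),((350,272),(-95,40)),((442,271),(-95,-40)),((453,271),(-95,-50)),((541,270),(-95,-130))]
uv=np.array([d[0] for d in D])/1.56-.2; P=np.array([(*d[1],-32) for d in D],float)
f=lambda x:(proj(o,c,lanepts(*x,P))-uv).ravel()
r=least_squares(f,[624,104,3.44],loss='soft_l1',x_scale=[10,10,.1]); print(r.x,r.fun.reshape(-1,2).round(1).tolist())
im=c['img'][:300].copy(); im=cv2.resize(im,None,fx=1.56,fy=1.56)
for off in(-90,90,0):
  Q=lanepts(*r.x,[[x,0,0] for x in range(-80,70,5)]+[[45+e,y,18] for e in(-6,6) for y in (-3,3)]+[[-45+e,y,18] for e in(-6,6) for y in (-3,3)],off)
  for u in proj(o,c,Q): cv2.circle(im,tuple(int(v) for v in (u+.2)*1.56),1,(0,0,255),-1)
for u in proj(o,c,lanepts(*r.x,P)): cv2.circle(im,tuple(int(v) for v in (u+.2)*1.56),2,(255,0,0),-1)
cv2.imwrite('pics/w2c.png',im)
for n,of in(('narrow',90),('wide',-90)): print(n,lanepts(*r.x,[[0,0,0],[45,0,0],[-45,0,0]],of).round(1).tolist())
E
```

```text
[625.45283376 106.96175441   3.44545143] [[-2.5, -0.1], [-0.7, 0.2], [1.3, -0.9], [0.1, 0.9], [2.9, -0.1], [10.7, 0.6], [0.6, 0.0], [1.1, -0.1], [-2.6, -0.0], [-2.7, -0.1], [-3.8, -0.1]]
narrow [[652.4, 21.1, 98.0], [615.2, 9.4, 120.5], [689.6, 32.7, 75.5]]
wide [[598.5, 192.8, 98.0], [561.3, 181.2, 120.5], [635.7, 204.5, 75.5]]
```

View pics/w2c.png

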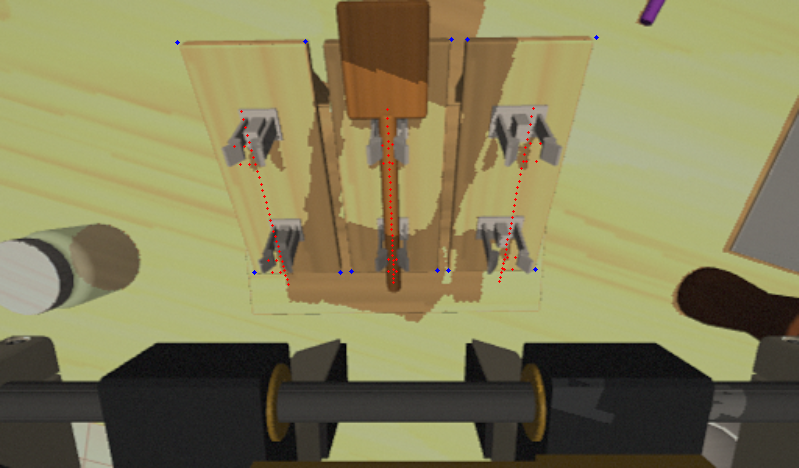

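Call:
arm_command([
  {"x":-8,"y":-33,"z":0,"roll":-0.72},
  {"x":-8,"y":-33,"z":0,"roll":-0.72},
  {"x":-8,"y":-33,"z":0,"roll":-0.72},
  {"x":-8,"y":-33,"z":0,"roll":-0.72},
  {"x":-8,"y":-33,"z":0,"roll":-0.72},
  {"x":-8,"y":-33,"z":0,"roll":-0.72},
  {"x":-8,"y":-33,"z":0,"roll":-0.72},
  {"x":-8,"y":-33,"z":0,"roll":-0.72},
])

```text
time: 2.5
tool_pos: [598.1, -191.5, 264.9]
tcp_rot: [3.141, 0.001, 2.718]
contact_force: [0.9, 0.5, -0.2]
grip_width: 46.0
```

Call:
arm_command([
  {"x":-1,"y":-2,"z":-2,"roll":0},
  {"x":-1,"y":-2,"z":-2,"roll":0},
  {"x":-1,"y":-2,"z":-2,"roll":0},
  {"x":-1,"y":-2,"z":-2,"roll":0},
])

```text
time: 2.83
tool_pos: [589.4, -210.0, 244.7]
tcp_rot: [3.141, 0.001, 2.717]
contact_force: [-0.4, -0.4, 0.5]
grip_width: 46.0
```

```bash
python3 - <<'E'
from h import *
o,c=snap('wrist','w3'); pickle.dump((o,c),open('w3.pkl','wb')); print(o['tool_pos'],o['tcp_rot'])
cv2.imwrite('pics/w3b.png',cv2.resize(c['img'][:300],None,fx=1.56,fy=1.56,interpolation=cv2.INTER_CUBIC))
E
```

```text
[ 589.44329929 -210.01045488  244.65770115] [3.14079075e+00 9.84157798e-04 2.71746269e+00]
```

View pics/w3b.png

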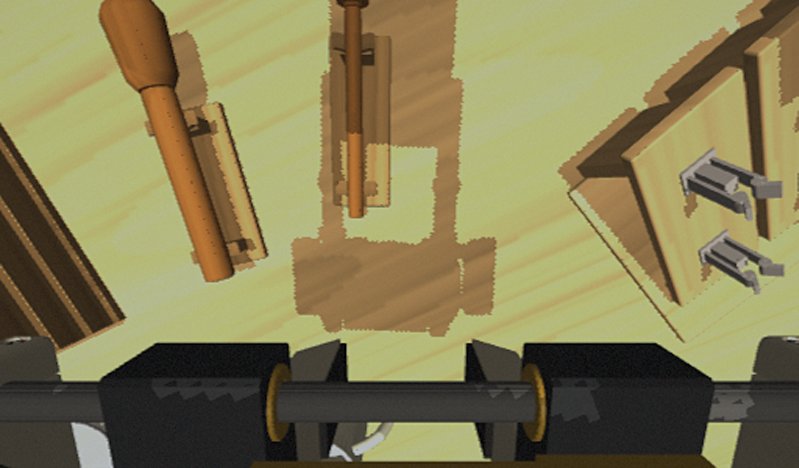

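```bash
python3 - <<'E'
from h import *
o,c=pickle.load(open('w3.pkl','rb'))
H=np.array(c['hand_eye']);H[1,3]=0;c['hand_eye']=H
for n,uv in(('dip',[(356,214),(353,8)]),('mash',[(217,276),(160,91)])):
    q=ray(o,c,np.array(uv)/1.56-.2,55); v=q[1]-q[0]; l=np.linalg.norm(v); u=v/l
    print(n,q.round(1).tolist(),'len(145)',l.round(1),'yaw',np.arctan2(v[1],v[0]).round(3),'orig',((q[0]+q[1])/2+u*7.5).round(1))
E
```

```text
dip [[530.9, -226.3, 55.0], [402.7, -166.0, 55.0]] len(145) 141.7 yaw 2.702 orig [ 460. -193.   55.]
mash [[528.9, -350.9, 55.0], [392.4, -317.9, 55.0]] len(145) 140.4 yaw 2.904 orig [ 453.4 -332.7   55. ]
```

Call:
arm_command([
  {"x":-12.9,"y":1.7,"z":-7,"roll":-0.01},
  {"x":-12.9,"y":1.7,"z":-10,"roll":-0.01},
  {"x":-12.9,"y":1.7,"z":-12,"roll":-0.01},
  {"x":-12.9,"y":1.7,"z":-12,"roll":-0.01},
  {"x":-12.9,"y":1.7,"z":-15,"roll":-0.01},
  {"x":-12.9,"y":1.7,"z":-18,"roll":-0.01},
  {"x":-12.9,"y":1.7,"z":-20.2,"roll":-0.01},
  {"x":-12.9,"y":1.7,"z":-20.2,"roll":-0.01},
])

```text
time: 3.55
tool_pos: [458.7, -192.3, 38.8]
tcp_rot: [3.141, -0.006, 2.708]
contact_force: [0.1, 1.2, -0.4]
grip_width: 45.8
```

Call:
arm_command([
  {"x":0,"y":0,"z":0,"roll":0},
])

```text
time: 3.63
tool_pos: [460.8, -193.8, 41.9]
tcp_rot: [3.141, -0.001, 2.708]
contact_force: [-0.2, -0.7, 0.3]
grip_width: 45.7
```

Close and lift slightly.

Call:
arm_command([
  {"x":0,"y":0,"z":0,"roll":0},
  {"x":0,"y":0,"z":0,"roll":0},
  {"x":0,"y":0,"z":0,"roll":0},
  {"x":0,"y":0,"z":0,"roll":0},
  {"x":0,"y":0,"z":0,"roll":0},
  {"x":0,"y":0,"z":0,"roll":0},
], fingers=0)

```text
time: 4.13
tool_pos: [460.9, -194.2, 42.2]
tcp_rot: [3.139, 0.001, 2.705]
contact_force: [2.5, 5.7, 4.0]
grip_width: 11.4
```

Call:
arm_command([
  {"x":0,"y":0,"z":2,"roll":0},
  {"x":0,"y":0,"z":5,"roll":0},
  {"x":0,"y":0,"z":9,"roll":0},
  {"x":0,"y":0,"z":13,"roll":0},
  {"x":0,"y":0,"z":17,"roll":0},
  {"x":0,"y":0,"z":20,"roll":0},
])

```text
time: 4.63
tool_pos: [460.4, -195.3, 245.3]
tcp_rot: [-3.141, 0.003, 2.706]
contact_force: [0.3, -1.0, -0.8]
grip_width: 10.8
```

```bash
python3 - <<'E'
from h import *
o,c=snap('wrist','w4'); print(o['tool_pos'],o['grip_width'],o['contact_force'])
cv2.imwrite('pics/w4b.png',cv2.resize(c['img'],None,fx=1.56,fy=1.56,interpolation=cv2.INTER_CUBIC))
E
```

```text
[ 460.44235536 -195.25008398  245.25229108] 10.76862501183208 [ 0.31070543 -0.97861948 -0.75651027]
```

View pics/w4b.png

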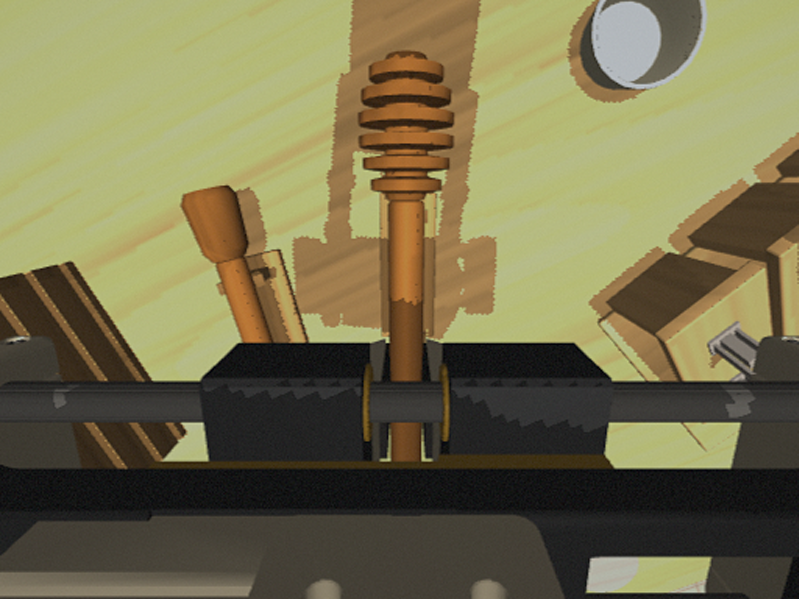

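Call:
arm_command([
  {"x":20.6,"y":21.9,"z":-2,"roll":0.74},
  {"x":20.6,"y":21.9,"z":-2,"roll":0.74},
  {"x":20.6,"y":21.9,"z":-2,"roll":0.74},
  {"x":20.6,"y":21.9,"z":-2,"roll":0.74},
  {"x":20.6,"y":21.9,"z":-2,"roll":0.74},
  {"x":20.6,"y":21.9,"z":-2,"roll":0.74},
  {"x":20.6,"y":21.9,"z":-2,"roll":0.74},
  {"x":20.6,"y":21.9,"z":-2,"roll":0.74},
])

```text
time: 5.35
tool_pos: [668.4, 29.1, 219.5]
tcp_rot: [3.139, 0.0, -2.833]
contact_force: [-1.2, 0.3, -0.9]
grip_width: 10.9
```

Call:
arm_command([
  {"x":0,"y":0,"z":-3,"roll":0},
  {"x":0,"y":0,"z":-6,"roll":0},
  {"x":0,"y":0,"z":-6,"roll":0},
  {"x":0,"y":0,"z":-6,"roll":0},
])

```text
time: 5.68
tool_pos: [665.0, 23.9, 160.0]
tcp_rot: [3.14, -0.004, -2.838]
contact_force: [0.4, -0.5, 0.9]
grip_width: 11.3
```

```bash
python3 - <<'E'
from h import *
o,c=snap('wrist','w5'); pickle.dump((o,c),open('w5.pkl','wb'));print(o['tool_pos'],o['tcp_rot'],o['grip_width'],o['contact_force'])
H=np.array(c['hand_eye']);H[1,3]=0;c['hand_eye']=H
im=cv2.resize(c['img'],None,fx=1.56,fy=1.56,interpolation=cv2.INTER_CUBIC)
for u in proj(o,c,lanepts(625.8,105.85,3.4455,[(x,0,0) for x in range(35,56,2)]+[(51,y,18) for y in(-3,3)]+[(39,y,18) for y in(-3,3)]+[(95,y,-32) for y in (-40,40)],90)):
  cv2.circle(im,tuple(int(v) for v in (u+.2)*1.56),1,(0,0,255),-1)
cv2.imwrite('pics/w5b.png',im)
E
```

```text
[664.99759105  23.86433539 159.97200726] [ 3.13982598 -0.00430319 -2.83775339] 11.311271002446357 [ 0.40235022 -0.54039746  0.9018811 ]
```

View pics/w5b.png

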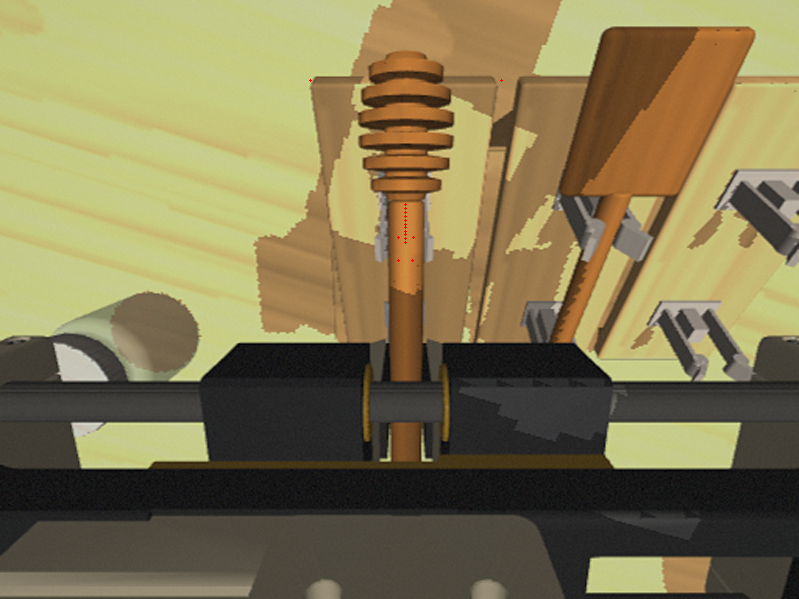

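Call:
arm_command([
  {"x":0,"y":0,"z":-2,"roll":0},
  {"x":0,"y":0,"z":-3,"roll":0},
  {"x":0,"y":0,"z":-3.5,"roll":0},
  {"x":0,"y":0,"z":-3.5,"roll":0},
])

```text
time: 6.07
tool_pos: [665.9, 23.8, 126.5]
tcp_rot: [3.141, -0.001, -2.838]
contact_force: [-0.6, -1.0, -0.7]
grip_width: 11.2
```

Call:
arm_command([
  {"x":0,"y":0,"z":-0.25,"roll":0},
  {"x":0,"y":0,"z":-0.5,"roll":0},
  {"x":0,"y":0,"z":-0.5,"roll":0},
])

```text
time: 6.32
tool_pos: [666.5, 23.9, 122.0]
tcp_rot: [-3.141, 0.001, -2.837]
contact_force: [1.3, -0.3, 0.6]
grip_width: 10.8
```

Call:
arm_command([
  {"x":0,"y":0,"z":-0.25,"roll":0},
  {"x":0,"y":0,"z":-0.5,"roll":0},
  {"x":0,"y":0,"z":-0.5,"roll":0},
])

```text
time: 6.57
tool_pos: [666.4, 24.0, 116.6]
tcp_rot: [-3.141, 0.001, -2.837]
contact_force: [1.0, -0.3, 1.3]
grip_width: 10.7
```

Call:
arm_command([
  {"x":0,"y":0,"z":-0.2,"roll":0},
  {"x":0,"y":0,"z":-0.4,"roll":0},
  {"x":0,"y":0,"z":-0.4,"roll":0},
])

```text
time: 6.82
tool_pos: [666.3, 24.0, 112.3]
tcp_rot: [3.141, 0.0, -2.837]
contact_force: [1.3, -0.2, 1.8]
grip_width: 11.2
```

Call:
arm_command([
  {"x":0,"y":0,"z":-0.2,"roll":0},
  {"x":0,"y":0,"z":-0.4,"roll":0},
  {"x":0,"y":0,"z":-0.4,"roll":0},
])

```text
time: 7.07
tool_pos: [666.5, 24.1, 108.4]
tcp_rot: [-3.142, 0.001, -2.837]
contact_force: [3.8, 1.2, 1.6]
grip_width: 11.0
```

```bash
cat > look.py <<'E'
from h import *
import sys
n=sys.argv[1]
o,c=snap('wrist',n); pickle.dump((o,c),open(n+'.pkl','wb'));print(o['tool_pos'],o['grip_width'],o['contact_force'],o['moment'])
cv2.imwrite('pics/%sb.png'%n,cv2.resize(c['img'],None,fx=1.56,fy=1.56,interpolation=cv2.INTER_CUBIC))
o,c=snap('scene',n+'s')
x0,y0,w,h=[int(v) for v in sys.argv[2:6]]
cv2.imwrite('pics/%sc.png'%n,cv2.resize(c['img'][y0:y0+h,x0:x0+w],None,fx=5,fy=5,interpolation=cv2.INTER_CUBIC))
E
python3 look.py w6 200 140 150 115
```

```text
[666.47507887  24.09197733 108.39869517] 11.0468362594958 [3.80775729 1.23315533 1.56906999] [ 0.01273131 -0.22531674  0.02754605]
```

View pics/w6b.png

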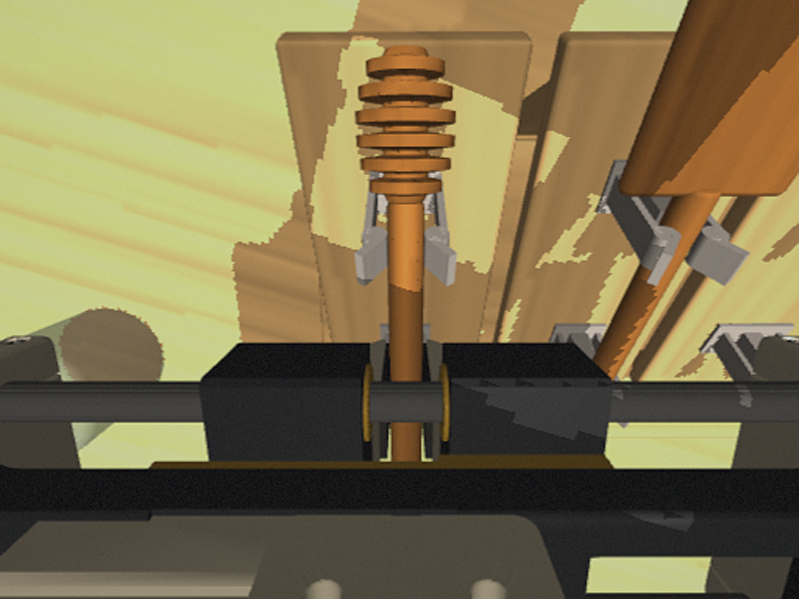

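View pics/w6c.png

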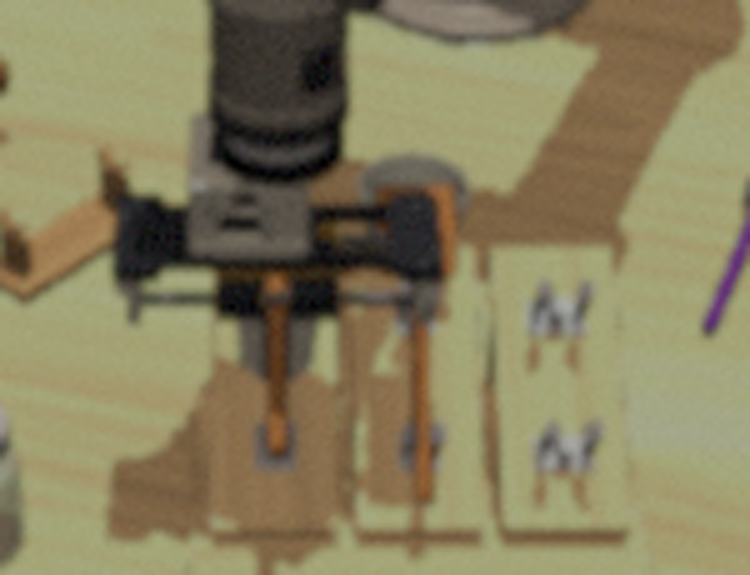

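Call:
arm_command([
  {"x":0,"y":0,"z":-0.3,"roll":0},
  {"x":-0.05,"y":-0.02,"z":-0.6,"roll":0},
  {"x":-0.1,"y":-0.03,"z":-0.9,"roll":0},
  {"x":-0.17,"y":-0.05,"z":-1.2,"roll":0},
  {"x":-0.17,"y":-0.05,"z":-1.2,"roll":0},
])

```text
time: 7.58
tool_pos: [664.3, 23.5, 95.9]
tcp_rot: [3.141, -0.0, -2.837]
contact_force: [3.7, 0.3, 2.7]
grip_width: 10.9
```

```bash
python3 look.py w7 200 140 150 115
```

```text
[664.32819006  23.50822118  95.88521284] 10.89545342313818 [3.73393637 0.32240194 2.70412628] [ 0.08934934 -0.42549556  0.05395805]
```

View pics/w7b.png

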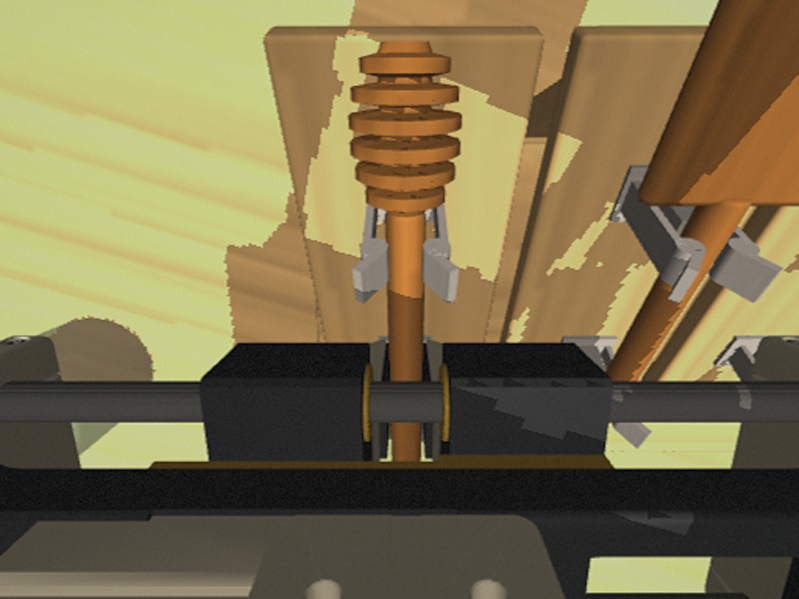

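View pics/w7c.png

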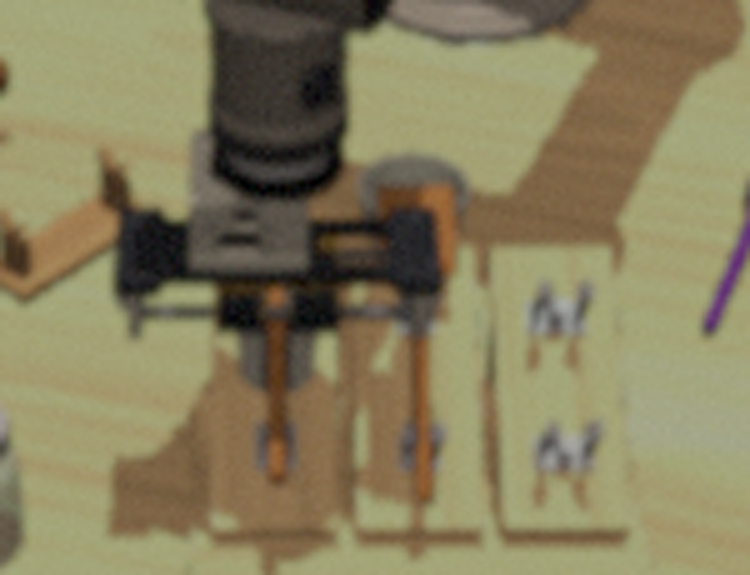

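Call:
arm_command([
  {"x":-0.1,"y":-0.03,"z":-0.3,"roll":0},
  {"x":-0.2,"y":-0.06,"z":-0.6,"roll":0},
  {"x":-0.4,"y":-0.12,"z":-0.9,"roll":0},
  {"x":-0.4,"y":-0.12,"z":-0.9,"roll":0},
])

```text
time: 8.02
tool_pos: [660.8, 22.3, 87.4]
tcp_rot: [-3.141, 0.001, -2.837]
contact_force: [6.3, 0.5, 2.9]
grip_width: 11.0
```

```bash
python3 look.py w8 200 140 150 115
```

```text
[660.838109    22.2945066   87.36501039] 11.049225096264921 [6.28988276 0.47159999 2.86155282] [ 0.0898134  -0.74029089  0.05523402]
```

View pics/w8b.png

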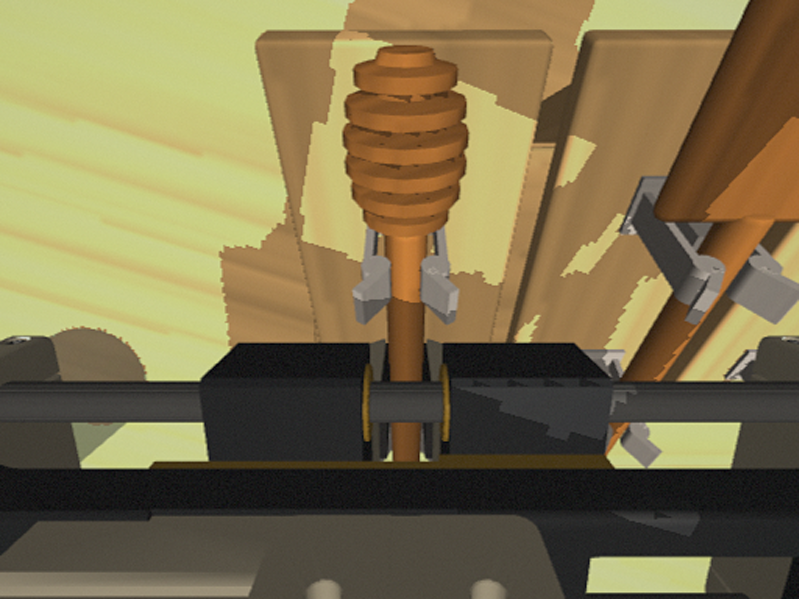

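View pics/w8c.png

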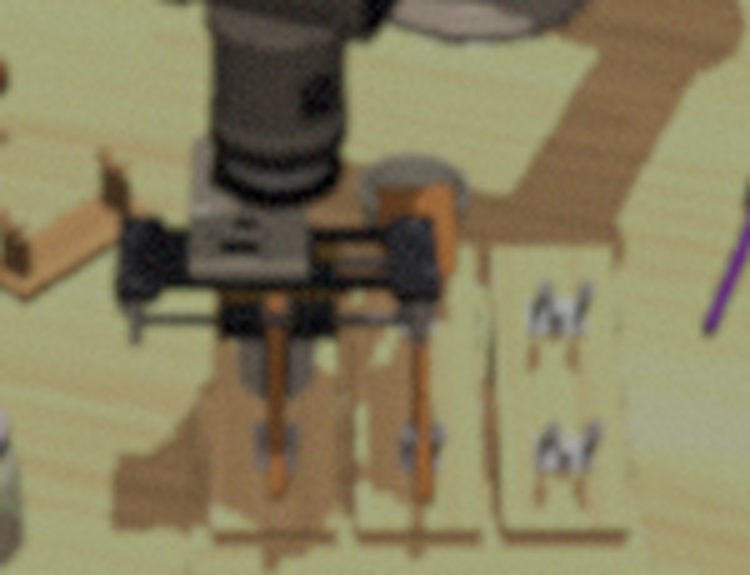

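Call:
arm_command([
  {"x":-0.15,"y":-0.05,"z":-0.15,"roll":0},
  {"x":-0.35,"y":-0.1,"z":-0.25,"roll":0},
  {"x":-0.55,"y":-0.15,"z":-0.4,"roll":0},
  {"x":-0.75,"y":-0.2,"z":-0.5,"roll":0},
  {"x":-0.75,"y":-0.2,"z":-0.5,"roll":0},
  {"x":-0.75,"y":-0.2,"z":-0.5,"roll":0},
])

```text
time: 8.62
tool_pos: [653.8, 20.2, 82.9]
tcp_rot: [-3.141, 0.002, -2.837]
contact_force: [6.6, 0.3, 3.9]
grip_width: 11.1
```

```bash
python3 look.py w9 200 140 150 115
```

```text
[653.83363423  20.19936327  82.93782983] 11.106031108954614 [6.63754947 0.29658819 3.86619497] [ 0.09564845 -0.78740341 -0.01555672]
```

View pics/w9b.png

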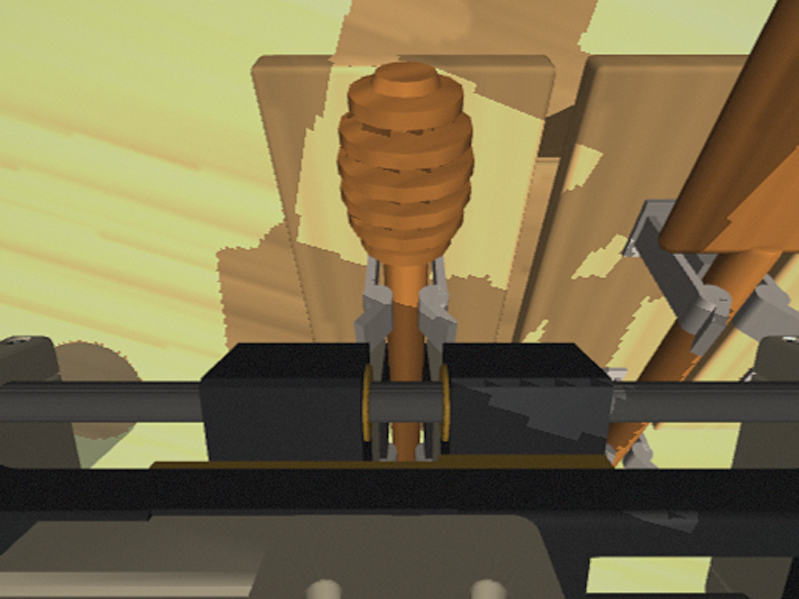

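View pics/w9c.png

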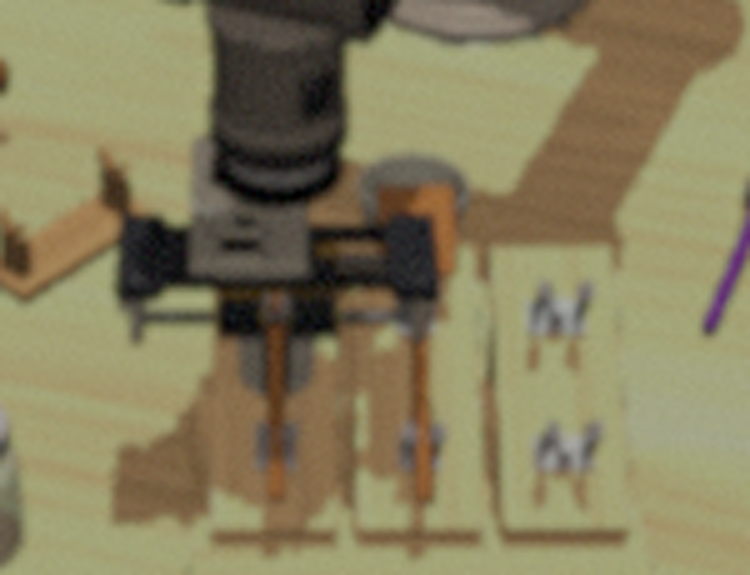

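Call:
arm_command([
  {"x":-0.1,"y":-0.03,"z":-0.17,"roll":0},
  {"x":-0.1,"y":-0.03,"z":-0.17,"roll":0},
  {"x":-0.1,"y":-0.03,"z":-0.17,"roll":0},
])

```text
time: 8.97
tool_pos: [653.8, 20.2, 82.7]
tcp_rot: [-3.14, 0.005, -2.837]
contact_force: [7.0, 1.4, 10.3]
grip_width: 11.0
```

Call:
arm_command([
  {"x":-0.1,"y":-0.03,"z":-0.17,"roll":0},
  {"x":-0.1,"y":-0.03,"z":-0.17,"roll":0},
  {"x":-0.1,"y":-0.03,"z":-0.17,"roll":0},
])

```text
time: 9.22
tool_pos: [653.8, 20.1, 82.3]
tcp_rot: [-3.139, 0.008, -2.837]
contact_force: [6.6, 3.0, 14.5]
grip_width: 11.2
```

```bash
python3 look.py w10 200 140 150 115
```

```text
[653.76532367  20.0692614   82.34518545] 11.183092033111059 [ 6.5614989   3.04040973 14.54265694] [ 0.4346897  -0.75959562  0.04338503]
```

View pics/w10b.png

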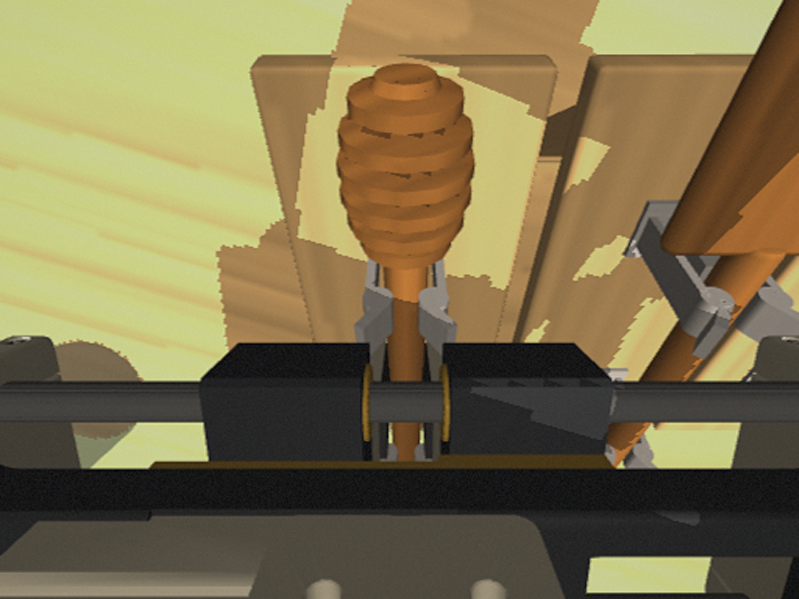

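Call:
arm_command([
  {"x":0.1,"y":0.03,"z":0.3,"roll":0},
  {"x":0.1,"y":0.03,"z":0.3,"roll":0},
  {"x":0.1,"y":0.03,"z":0.3,"roll":0},
  {"x":0.1,"y":0.03,"z":0.3,"roll":0},
], fingers=0.35)

```text
time: 9.65
tool_pos: [650.6, 19.9, 80.9]
tcp_rot: [3.14, -0.003, -2.837]
contact_force: [0.5, -0.1, -0.8]
grip_width: 30.7
```

Call:
arm_command([
  {"x":0,"y":0,"z":3,"roll":0},
  {"x":0,"y":0,"z":7,"roll":0},
  {"x":0,"y":0,"z":11,"roll":0},
  {"x":4,"y":1,"z":13,"roll":0},
  {"x":6,"y":1.8,"z":16,"roll":0},
  {"x":6,"y":1.8,"z":18,"roll":0},
  {"x":6,"y":1.8,"z":18,"roll":0},
])

```text
time: 10.23
tool_pos: [713.8, 38.3, 266.0]
tcp_rot: [-3.139, 0.006, -2.837]
contact_force: [0.6, 0.5, 0.1]
grip_width: 32.1
```

```bash
python3 look.py w11 200 140 150 115
```

```text
[713.82320914  38.29148527 266.02359432] 32.076390875604005 [0.62790132 0.53196879 0.10081571] [ 0.05006654  0.03465056 -0.03048656]
```

View pics/w11b.png

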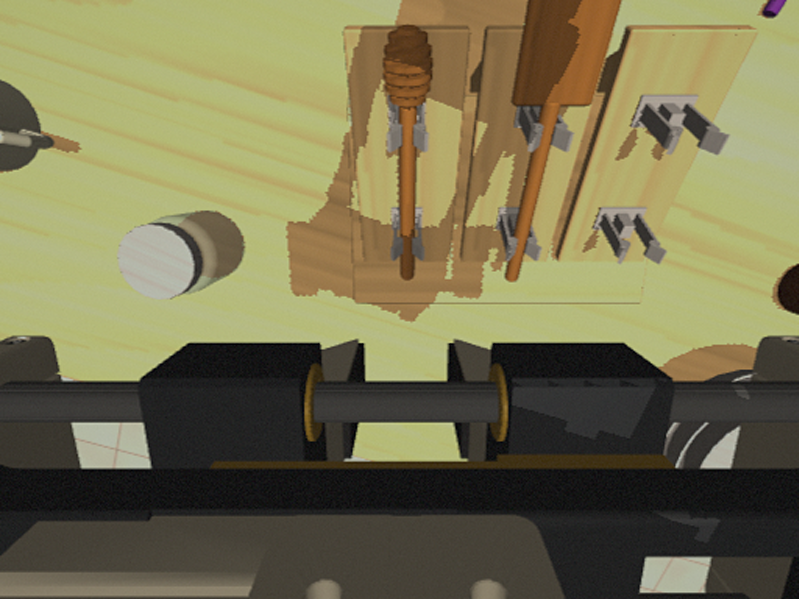

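View pics/w11c.png

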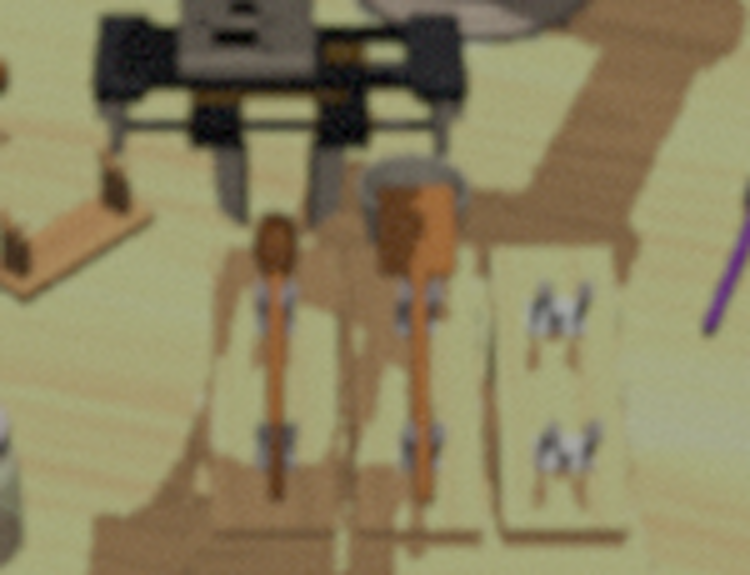

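```bash
python3 - <<'E'
from h import *
o,c=pickle.load(open('w11.pkl','rb'))
H=np.array(c['hand_eye']);H[1,3]=0;c['hand_eye']=H
im=c['img'][10:190,215:375]
cv2.imwrite('pics/w11z.png',cv2.resize(im[:, :].copy(),None,fx=4,fy=3.3,interpolation=cv2.INTER_CUBIC))
E
```

```text
(no output)
```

View pics/w11z.png

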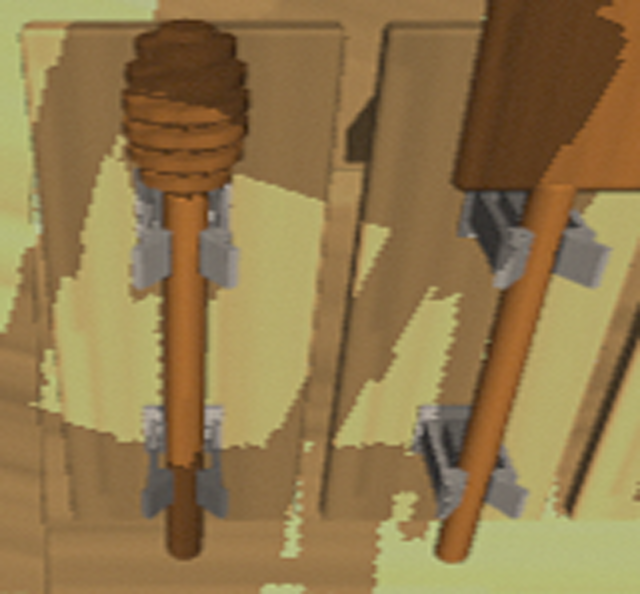

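Call:
arm_command([
  {"x":1,"y":-17,"z":-6,"roll":0},
  {"x":1,"y":-17,"z":-6,"roll":0},
  {"x":1,"y":-17,"z":-6,"roll":0},
  {"x":1,"y":-17,"z":-6,"roll":0},
  {"x":1,"y":-17,"z":-6,"roll":0},
  {"x":1,"y":-17,"z":-6,"roll":0},
  {"x":1,"y":-17,"z":-6,"roll":0},
])

```text
time: 10.92
tool_pos: [720.7, -132.5, 199.9]
tcp_rot: [3.139, -0.003, -2.839]
contact_force: [-0.5, 1.1, -0.7]
grip_width: 31.9
```

```bash
cat > ov.py <<'E'
from h import *
import sys
n=sys.argv[1]; off=float(sys.argv[2]); x0=float(sys.argv[3]); r=float(sys.argv[4]); X,Y,yaw=[float(v) for v in sys.argv[5:8]]; u0,v0,w,h=[int(v) for v in sys.argv[8:12]]
o,c=pickle.load(open(n+'.pkl','rb'))
H=np.array(c['hand_eye']);H[1,3]=0;c['hand_eye']=H
k=min(800/w,600/h)
im=cv2.resize(c['img'][v0:v0+h,u0:u0+w],None,fx=k,fy=k,interpolation=cv2.INTER_CUBIC)
def dot(P,col):
  for u in proj(o,c,P): cv2.circle(im,tuple(int(v) for v in (u+.5-[u0,v0])*k),1,col,-1)
for z,col in((0,(0,0,255)),(6,(255,0,0))):
  dot(lanepts(X,Y,yaw,[(x0+x,y,z) for x in range(-80,66,5) for y in(-r,r)],off),col)
dot(lanepts(X,Y,yaw,[(a,b,-32) for a in range(-95,96,10) for b in(-130,-50,-40,40,50,130)],0),(0,160,0))
cv2.imwrite('pics/%sov.png'%n,im)
E
python3 look.py w12 200 140 150 115; python3 ov.py w12 90 -1 6 625.8 105.85 3.4455 150 0 362 240
```

```text
[ 720.66717414 -132.49965649  199.9003717 ] 31.930487115527004 [-0.46223292  1.13278169 -0.66677706] [ 0.04808142  0.00152861 -0.01754134]
```

View pics/w12ov.png

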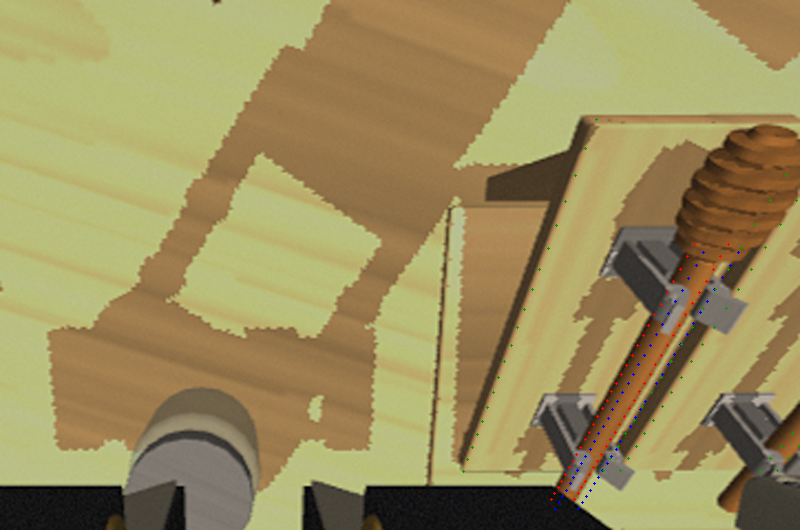

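Call:
arm_command([
  {"x":-16,"y":-22,"z":3,"roll":-0.52},
  {"x":-16,"y":-22,"z":3,"roll":-0.52},
  {"x":-16,"y":-22,"z":3,"roll":-0.52},
  {"x":-16,"y":-22,"z":3,"roll":-0.52},
  {"x":-16,"y":-22,"z":3,"roll":-0.52},
  {"x":-16,"y":-22,"z":3,"roll":-0.52},
  {"x":-16,"y":-22,"z":3,"roll":-0.52},
  {"x":-16,"y":-22,"z":3,"roll":-0.52},
], fingers=0.7)

```text
time: 11.68
tool_pos: [559.8, -355.0, 234.0]
tcp_rot: [-3.139, 0.002, 2.923]
contact_force: [-0.9, 0.3, -0.2]
grip_width: 64.4
```

Call:
arm_command([
  {"x":0,"y":0,"z":0,"roll":0},
])

```text
time: 11.77
tool_pos: [562.1, -351.5, 233.2]
tcp_rot: [3.142, 0.001, 2.925]
contact_force: [-0.7, 0.2, 0.1]
grip_width: 64.3
```

```bash
python3 look.py w13 200 140 150 115
```

```text
[ 562.06471137 -351.54763702  233.18829557] 64.34998671723321 [-0.67459635  0.22388089  0.07300267] [ 0.02952235  0.02993037 -0.02591012]
```

View pics/w13b.png

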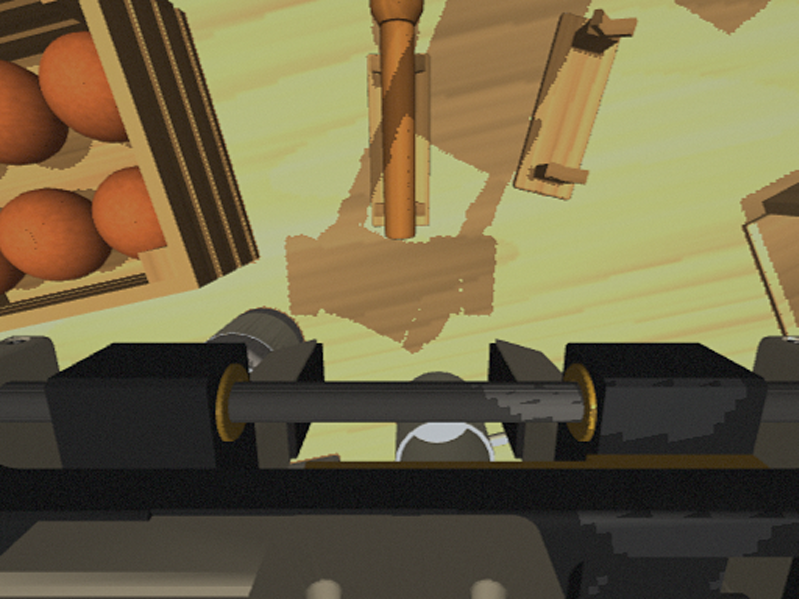

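```bash
python3 - <<'E'
from h import *
o,c=pickle.load(open('w13.pkl','rb'))
H=np.array(c['hand_eye']);H[1,3]=0;c['hand_eye']=H
q=ray(o,c,np.array([(399.5,236),(397.5,22)])/1.56-.2,55); v=q[1]-q[0]; l=np.linalg.norm(v)
print(q.round(1).tolist(),l,np.arctan2(v[1],v[0]),((q[0]+q[1])/2+v/l*7.5).round(1))
E
```

```text
[[531.2, -349.8, 55.0], [389.2, -319.4, 55.0]] 145.18654759599096 2.9302174501807143 [ 452.9 -333.    55. ]
```

Call:
arm_command([
  {"x":-10.9,"y":1.85,"z":-4,"roll":0},
  {"x":-10.9,"y":1.85,"z":-8,"roll":0},
  {"x":-10.9,"y":1.85,"z":-10,"roll":0},
  {"x":-10.9,"y":1.85,"z":-13,"roll":0},
  {"x":-10.9,"y":1.85,"z":-16.5,"roll":0},
  {"x":-10.9,"y":1.85,"z":-18.5,"roll":0},
  {"x":-10.9,"y":1.85,"z":-19.1,"roll":0},
  {"x":-10.9,"y":1.85,"z":-19.1,"roll":0},
])

```text
time: 12.53
tool_pos: [453.2, -331.4, 39.6]
tcp_rot: [3.139, -0.003, 2.928]
contact_force: [0.8, 0.1, 0.5]
grip_width: 64.3
```

Call:
arm_command([
  {"x":0,"y":0,"z":0,"roll":0},
  {"x":0,"y":0,"z":0,"roll":0},
])

```text
time: 12.7
tool_pos: [454.8, -334.0, 43.3]
tcp_rot: [-3.14, 0.004, 2.927]
contact_force: [-0.7, 0.1, -0.6]
grip_width: 64.0
```

Call:
arm_command([
  {"x":0,"y":0,"z":0,"roll":0},
  {"x":0,"y":0,"z":0,"roll":0},
  {"x":0,"y":0,"z":0,"roll":0},
  {"x":0,"y":0,"z":0,"roll":0},
  {"x":0,"y":0,"z":0,"roll":0},
  {"x":0,"y":0,"z":0,"roll":0},
], fingers=0)

```text
time: 13.2
tool_pos: [453.0, -333.6, 41.4]
tcp_rot: [-3.142, 0.0, 2.926]
contact_force: [0.1, -0.1, -0.2]
grip_width: 28.9
```

Call:
arm_command([
  {"x":0,"y":0,"z":2,"roll":0},
  {"x":0,"y":0,"z":5,"roll":0},
  {"x":0,"y":0,"z":9,"roll":0},
  {"x":0,"y":0,"z":13,"roll":0},
  {"x":0,"y":0,"z":17,"roll":0},
  {"x":0,"y":0,"z":20,"roll":0},
  {"x":0,"y":0,"z":20,"roll":0},
])

```text
time: 13.78
tool_pos: [455.0, -335.4, 248.3]
tcp_rot: [-3.135, 0.01, 2.926]
contact_force: [-0.0, -0.4, -1.0]
grip_width: 23.4
```

```bash
python3 look.py w14 200 140 150 115
```

```text
[ 454.96089089 -335.40067879  248.26509782] 23.35313200878693 [-0.00841379 -0.40620405 -1.02647923] [-0.06976676 -0.03184275  0.01015409]
```

View pics/w14b.png

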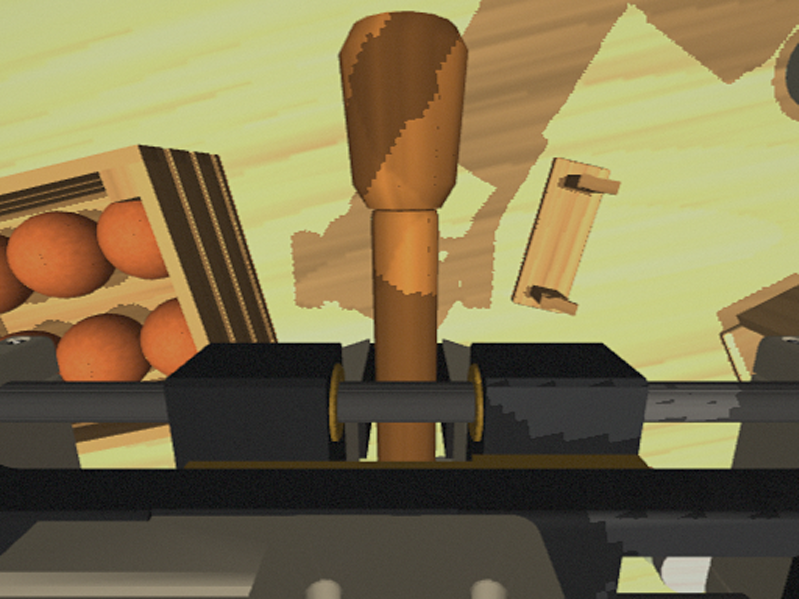

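```bash
python3 - <<'E'
from h import *
o,c=pickle.load(open('w14.pkl','rb'))
H=np.array(c['hand_eye']);H[1,3]=0
R=H[:3,:3];t=H[:3,3]
def pj(P):
    q=(P-t)@R; return np.c_[c['fx']*q[:,0]/q[:,2]+c['cx'],c['fy']*q[:,1]/q[:,2]+c['cy']]
ang=np.linspace(0,2*np.pi,73)
def ring(x,r,p):
    x0,z0,th=p
    # handle frame: x along tool x, tilt th raises head (tool -z)
    loc=np.c_[np.full(73,x),r*np.cos(ang),r*np.sin(ang)]
    Rt=np.array([[np.cos(th),0,np.sin(th)],[0,1,0],[-np.sin(th),0,np.cos(th)]])
    return pj(loc@Rt.T+[x0,0,z0])
def feat(p,hd):
    if hd=='m':
        a=ring(65,12,p); b=ring(40,12,p);
        return np.array([np.ptp(a[:,0]), np.ptp(b[:,0]), a[:,1].min() if 0 else a[:,1].mean()])
# masher measured
im=c['img']
for row in (128,136,142,150,160,175,188,200): 
    g=im[row].astype(int); print(row, [int(v) for v in (im[row,225:300,2].astype(int)-im[row,225:300,0])][::3])
E
```

```text
128 [91, 91, 92, 82, 93, 105, 116, 127, 134, 126, 119, 118, 120, 118, 114, 101, 97, 93, 82, 68, 46, 65, 69, 68, 70]
136 [87, 86, 89, 88, 90, 63, 93, 106, 119, 124, 135, 140, 144, 140, 132, 124, 121, 102, 77, 71, 73, 72, 69, 69, 68]
142 [88, 88, 89, 86, 74, 80, 98, 109, 119, 127, 135, 142, 146, 143, 140, 139, 135, 116, 101, 77, 76, 76, 79, 80, 78]
150 [85, 88, 91, 88, 75, 79, 100, 107, 121, 126, 136, 143, 137, 141, 144, 141, 132, 115, 95, 65, 56, 57, 58, 59, 75]
160 [80, 83, 88, 91, 95, 72, 96, 105, 122, 130, 146, 143, 139, 144, 144, 137, 137, 117, 96, 91, 86, 93, 95, 92, 91]
175 [96, 94, 92, 92, 93, 49, 98, 109, 130, 141, 147, 142, 139, 143, 146, 137, 134, 114, 90, 91, 91, 90, 90, 90, 90]
188 [94, 93, 94, 94, 98, 53, 70, 81, 83, 87, 90, 88, 142, 90, 83, 122, 131, 66, 89, 91, 88, 89, 90, 89, 89]
200 [68, 70, 81, 85, 88, 48, 74, 77, 82, 87, 88, 91, 93, 93, 91, 87, 80, 66, 54, 94, 95, 55, 59, 56, 55]
```

```bash
cat > fitm.py <<'E'
from h import *
o,c=pickle.load(open('w14.pkl','rb'))
H=np.array(c['hand_eye']);H[1,3]=0
R=H[:3,:3];t=H[:3,3]
def pj(P):
    q=(P-t)@R; return np.c_[c['fx']*q[:,0]/q[:,2]+c['cx'],c['fy']*q[:,1]/q[:,2]+c['cy']]
ang=np.linspace(0,2*np.pi,73)
def ring(x,r,p):
    x0,z0,th=p
    loc=np.c_[np.full(73,x),r*np.cos(ang),r*np.sin(ang)]
    Rt=np.array([[np.cos(th),0,np.sin(th)],[0,1,0],[-np.sin(th),0,np.cos(th)]])
    return pj(loc@Rt.T+[x0,0,z0])
def draw(p,im,parts):
    pts=[]
    for x,r in parts: pts.append(ring(x,r,p))
    for a in pts:
        for u in a: cv2.circle(im,tuple(int(v) for v in (u+.5)*1.56),1,(255,0,0),-1)
if __name__=='__main__':
    import sys
    for i,p in enumerate([(0,-13,0),(0,0,0),(-3,-3,.1)]):
        im=cv2.resize(c['img'],None,fx=1.56,fy=1.56,interpolation=cv2.INTER_CUBIC)
        draw(p,im,[(x,12) for x in(20,35,50,65)]+[(105,20.5),(120,15)])
        cv2.imwrite('pics/f%d.png'%i,im[:400,250:550])
    cv2.imwrite('pics/f.png',np.hstack([cv2.imread('pics/f%d.png'%i) for i in range(3)])[:, :900][:, ::1])
    f=cv2.imread('pics/f.png'); cv2.imwrite('pics/f.png',cv2.resize(f,(800,int(f.shape[0]*800/900))))
E
python3 fitm.py
```

```text
(no output)
```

View pics/f.png

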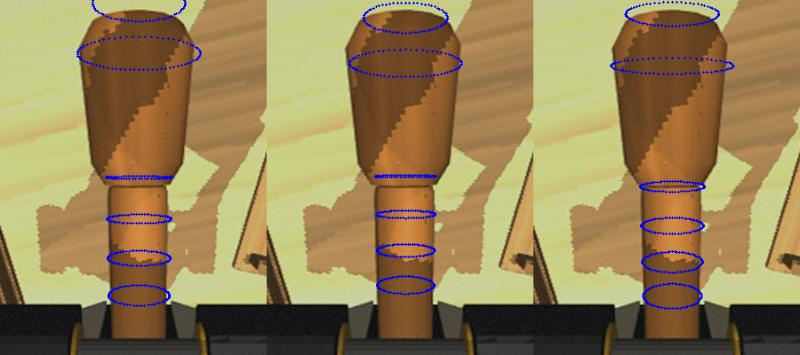

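The masher was gripped too late: it is held only at the fingertips. I'll set it back in its rest and regrip it deeper.

Call:
arm_command([
  {"x":0,"y":0,"z":-4,"roll":0},
  {"x":0,"y":0,"z":-8,"roll":0},
  {"x":0,"y":0,"z":-12,"roll":0},
  {"x":0,"y":0,"z":-15,"roll":0},
  {"x":0,"y":0,"z":-17,"roll":0},
  {"x":0,"y":0,"z":-17.5,"roll":0},
  {"x":0,"y":0,"z":-17.5,"roll":0},
  {"x":0,"y":0,"z":-17.5,"roll":0},
])

```text
time: 14.55
tool_pos: [452.9, -333.5, 66.1]
tcp_rot: [3.141, -0.001, 2.926]
contact_force: [0.1, 0.1, -1.8]
grip_width: 23.1
```

Call:
arm_command([
  {"x":0,"y":0,"z":-0.4,"roll":0},
  {"x":0,"y":0,"z":-0.8,"roll":0},
  {"x":0,"y":0,"z":-1.0,"roll":0},
  {"x":0,"y":0,"z":-1.0,"roll":0},
])

```text
time: 14.88
tool_pos: [452.9, -333.5, 56.3]
tcp_rot: [-3.142, 0.0, 2.926]
contact_force: [-0.9, 1.0, -2.4]
grip_width: 22.9
```

Call:
arm_command([
  {"x":0,"y":0,"z":-0.2,"roll":0},
  {"x":0,"y":0,"z":-0.3,"roll":0},
  {"x":0,"y":0,"z":-0.3,"roll":0},
])

```text
time: 15.13
tool_pos: [452.9, -333.4, 53.1]
tcp_rot: [3.141, -0.0, 2.926]
contact_force: [0.1, -0.3, -1.3]
grip_width: 23.4
```

```bash
python3 look.py w15 150 130 150 115
```

```text
[ 452.91391777 -333.43609159   53.11860446] 23.36588710206791 [ 0.10005961 -0.33601417 -1.32632711] [ 0.01194255 -0.02125523  0.02399815]
```

View pics/w15b.png

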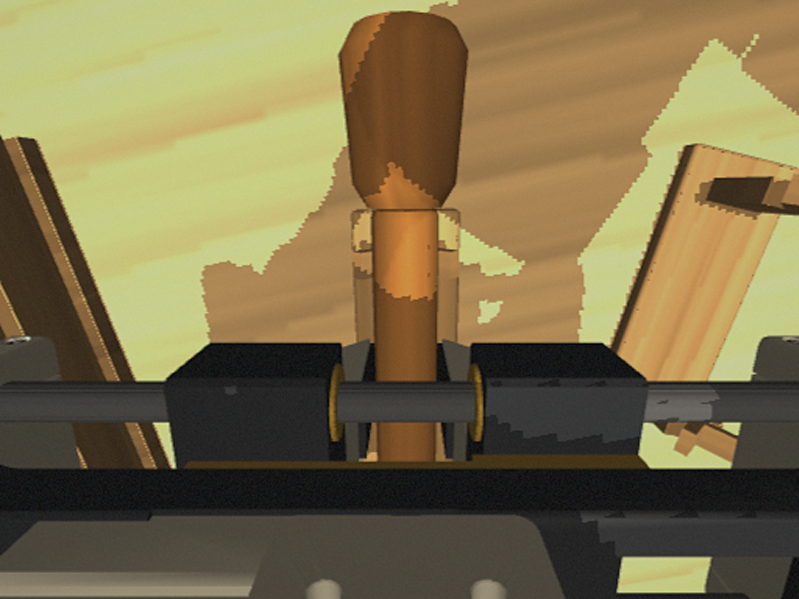

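View pics/w15c.png

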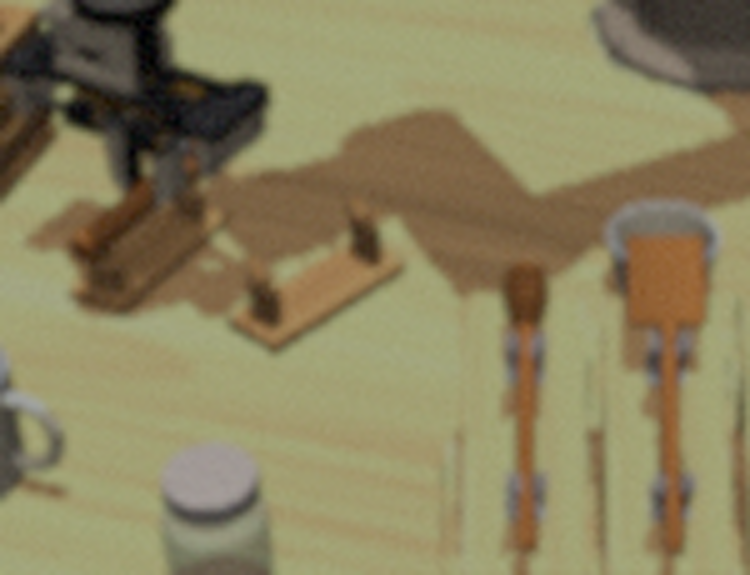

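Call:
arm_command([
  {"x":0,"y":0,"z":-0.15,"roll":0},
  {"x":0,"y":0,"z":-0.3,"roll":0},
  {"x":0,"y":0,"z":-0.3,"roll":0},
])

```text
time: 15.48
tool_pos: [453.3, -333.5, 51.9]
tcp_rot: [-3.141, 0.001, 2.926]
contact_force: [-2.3, 3.1, 10.8]
grip_width: 23.4
```

Call:
arm_command([
  {"x":0,"y":0,"z":-0.15,"roll":0},
  {"x":0,"y":0,"z":-0.3,"roll":0},
  {"x":0,"y":0,"z":-0.3,"roll":0},
])

```text
time: 15.73
tool_pos: [453.6, -333.5, 51.3]
tcp_rot: [-3.14, 0.002, 2.927]
contact_force: [-7.1, 8.8, 30.4]
grip_width: 23.5
```

Call:
arm_command([
  {"x":0,"y":0,"z":0,"roll":0},
  {"x":0,"y":0,"z":0,"roll":0},
  {"x":0,"y":0,"z":0,"roll":0},
  {"x":0,"y":0,"z":-0.3,"roll":0},
  {"x":0,"y":0,"z":-0.5,"roll":0},
  {"x":0,"y":0,"z":-0.5,"roll":0},
], fingers=0.4)

```text
time: 16.23
tool_pos: [452.6, -333.2, 41.2]
tcp_rot: [3.141, -0.001, 2.926]
contact_force: [0.2, -0.9, -0.3]
grip_width: 36.6
```

Call:
arm_command([
  {"x":0,"y":0,"z":-0.1,"roll":0},
  {"x":0,"y":0,"z":-0.1,"roll":0},
  {"x":0,"y":0,"z":-0.1,"roll":0},
  {"x":0,"y":0,"z":-0.1,"roll":0},
  {"x":0,"y":0,"z":-0.1,"roll":0},
  {"x":0,"y":0,"z":-0.1,"roll":0},
  {"x":0,"y":0,"z":-0.1,"roll":0},
], fingers=0)

```text
time: 16.82
tool_pos: [452.9, -333.3, 41.1]
tcp_rot: [3.141, -0.0, 2.926]
contact_force: [0.0, 1.3, -1.1]
grip_width: 23.0
```

Call:
arm_command([
  {"x":0,"y":0,"z":0.3,"roll":0},
  {"x":0,"y":0,"z":1.2,"roll":0},
  {"x":0,"y":0,"z":3,"roll":0},
  {"x":0,"y":0,"z":6,"roll":0},
  {"x":0,"y":0,"z":10,"roll":0},
  {"x":0,"y":0,"z":14,"roll":0},
  {"x":0,"y":0,"z":18,"roll":0},
  {"x":0,"y":0,"z":20,"roll":0},
])

```text
time: 17.48
tool_pos: [454.0, -334.6, 247.7]
tcp_rot: [-3.137, 0.007, 2.926]
contact_force: [1.0, -1.0, -1.2]
grip_width: 23.0
```

```bash
python3 look.py w16 200 140 150 115; sed -i "s/w14/w16/; s/(0,-13,0),(0,0,0),(-3,-3,.1)/(0,-13,0),(-3,-13,0),(0,-10,0)/" fitm.py; python3 fitm.py
```

```text
[ 453.98135427 -334.57451753  247.70242377] 23.04345223214459 [ 0.95319348 -0.9698706  -1.24078   ] [-0.03891772 -0.03243153 -0.00750214]
```

View pics/f.png

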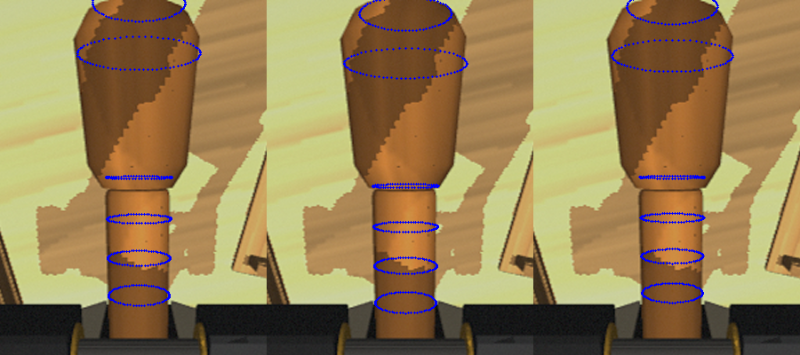

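Call:
arm_command([
  {"x":8,"y":30,"z":0,"roll":0.3},
  {"x":8,"y":30,"z":0,"roll":0.3},
  {"x":8,"y":30,"z":0,"roll":0.3},
  {"x":8,"y":30,"z":0,"roll":0.3},
  {"x":8,"y":30,"z":0,"roll":0.3},
  {"x":8,"y":30,"z":0,"roll":0.3},
  {"x":8,"y":30,"z":0,"roll":0.3},
  {"x":8,"y":30,"z":0,"roll":0.3},
])

```text
time: 18.25
tool_pos: [532.7, -28.9, 240.1]
tcp_rot: [3.139, -0.002, -3.055]
contact_force: [-0.1, -0.8, -2.1]
grip_width: 23.3
```

Call:
arm_command([
  {"x":7.9,"y":23.1,"z":-3,"roll":0.22},
  {"x":7.9,"y":23.1,"z":-3,"roll":0.22},
  {"x":7.9,"y":23.1,"z":-3,"roll":0.22},
  {"x":7.9,"y":23.1,"z":-3,"roll":0.22},
  {"x":7.9,"y":23.1,"z":-3,"roll":0.22},
  {"x":7.9,"y":23.1,"z":-3,"roll":0.22},
  {"x":7.9,"y":23.1,"z":-6,"roll":0.22},
  {"x":7.9,"y":23.1,"z":-6,"roll":0.22},
])

```text
time: 18.92
tool_pos: [608.8, 199.1, 174.3]
tcp_rot: [3.14, -0.011, -2.834]
contact_force: [-1.0, -0.5, -3.2]
grip_width: 23.4
```

Call:
arm_command([
  {"x":0,"y":0,"z":0,"roll":0},
  {"x":0,"y":0,"z":0,"roll":0},
])

```text
time: 19.08
tool_pos: [611.8, 196.5, 181.4]
tcp_rot: [-3.141, -0.001, -2.838]
contact_force: [1.3, 0.2, -1.9]
grip_width: 23.1
```

Lower towards it and look.

Call:
arm_command([
  {"x":0,"y":-0.1,"z":-2,"roll":0},
  {"x":0,"y":-0.1,"z":-3,"roll":0},
  {"x":0,"y":-0.1,"z":-3.5,"roll":0},
  {"x":0,"y":-0.1,"z":-3.5,"roll":0},
])

```text
time: 19.42
tool_pos: [611.5, 195.6, 145.6]
tcp_rot: [3.141, -0.002, -2.839]
contact_force: [-0.2, -0.0, -2.1]
grip_width: 22.9
```

```bash
python3 look.py w17 200 140 150 115
```

```text
[611.50742593 195.55012214 145.63518596] 22.913303627733985 [-0.24826376 -0.0090713  -2.10761804] [0.05017866 0.00293209 0.01493799]
```

View pics/w17b.png

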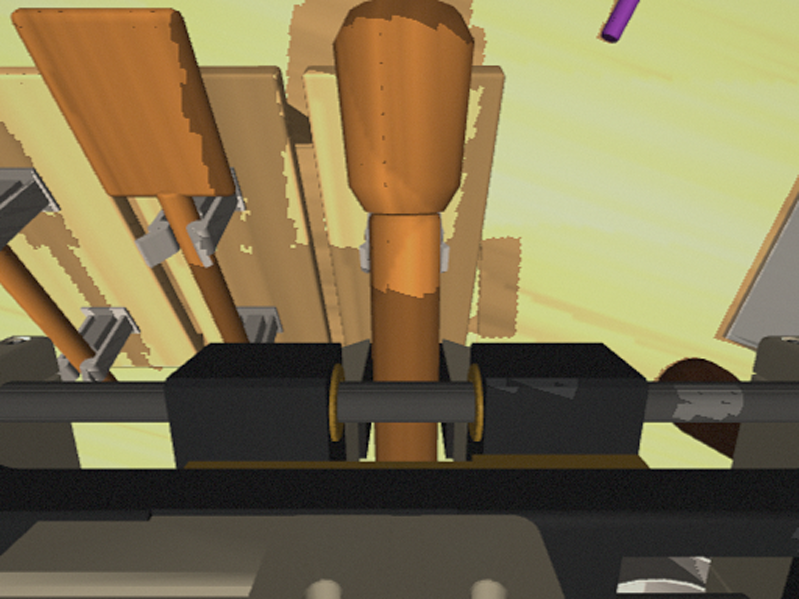

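Call:
arm_command([
  {"x":0,"y":0,"z":-0.5,"roll":0},
  {"x":0,"y":0,"z":-1,"roll":0},
  {"x":0,"y":0,"z":-1.5,"roll":0},
  {"x":0,"y":0,"z":-1.5,"roll":0},
])

```text
time: 19.85
tool_pos: [611.3, 196.4, 129.9]
tcp_rot: [3.141, -0.002, -2.837]
contact_force: [-0.8, -0.4, -1.9]
grip_width: 23.4
```

Call:
arm_command([
  {"x":0,"y":0,"z":-0.3,"roll":0},
  {"x":0,"y":0,"z":-0.6,"roll":0},
  {"x":0,"y":0,"z":-0.8,"roll":0},
  {"x":0,"y":0,"z":-0.8,"roll":0},
])

```text
time: 20.18
tool_pos: [612.2, 196.5, 123.1]
tcp_rot: [-3.142, 0.0, -2.837]
contact_force: [1.4, -0.2, 0.3]
grip_width: 23.2
```

Call:
arm_command([
  {"x":0,"y":0,"z":-0.3,"roll":0},
  {"x":0,"y":0,"z":-0.6,"roll":0},
  {"x":0,"y":0,"z":-0.8,"roll":0},
  {"x":0,"y":0,"z":-0.8,"roll":0},
])

```text
time: 20.52
tool_pos: [612.2, 196.5, 114.8]
tcp_rot: [3.142, 0.0, -2.837]
contact_force: [2.0, -0.5, 1.6]
grip_width: 23.1
```

```bash
python3 look.py w18 200 140 150 115
```

```text
[612.1626869  196.5083473  114.83156844] 23.134754725226834 [ 1.95209571 -0.5083457   1.6369507 ] [-0.06068565 -0.21904208  0.02411144]
```

View pics/w18b.png

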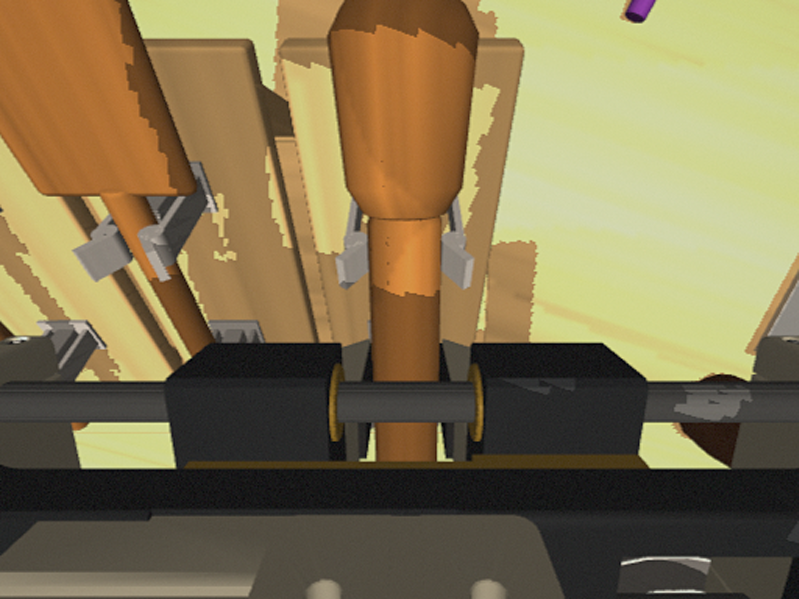

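Call:
arm_command([
  {"x":0,"y":-0.03,"z":-0.4,"roll":0},
  {"x":-0.05,"y":-0.05,"z":-0.8,"roll":0},
  {"x":-0.15,"y":-0.08,"z":-1.2,"roll":0},
  {"x":-0.25,"y":-0.1,"z":-1.6,"roll":0},
  {"x":-0.25,"y":-0.1,"z":-1.6,"roll":0},
])

```text
time: 21.03
tool_pos: [608.7, 195.3, 97.7]
tcp_rot: [3.141, -0.002, -2.837]
contact_force: [1.7, -0.1, -1.8]
grip_width: 22.9
```

Call:
arm_command([
  {"x":-0.1,"y":-0.03,"z":-0.3,"roll":0},
  {"x":-0.2,"y":-0.06,"z":-0.6,"roll":0},
  {"x":-0.4,"y":-0.12,"z":-0.9,"roll":0},
  {"x":-0.4,"y":-0.12,"z":-0.9,"roll":0},
])

```text
time: 21.37
tool_pos: [607.1, 194.5, 90.9]
tcp_rot: [-3.141, 0.005, -2.838]
contact_force: [6.5, 0.5, 1.7]
grip_width: 23.5
```

```bash
python3 look.py w19 200 140 150 115
```

```text
[607.14082562 194.52711176  90.93190816] 23.54056473438585 [6.51800851 0.46145879 1.73655339] [ 0.10792026 -0.77325125  0.02084568]
```

View pics/w19b.png

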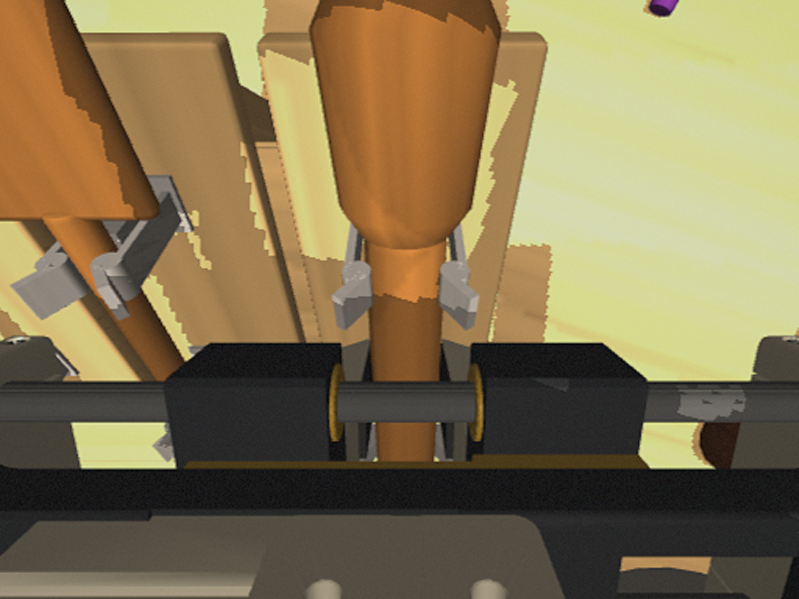

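View pics/w19c.png

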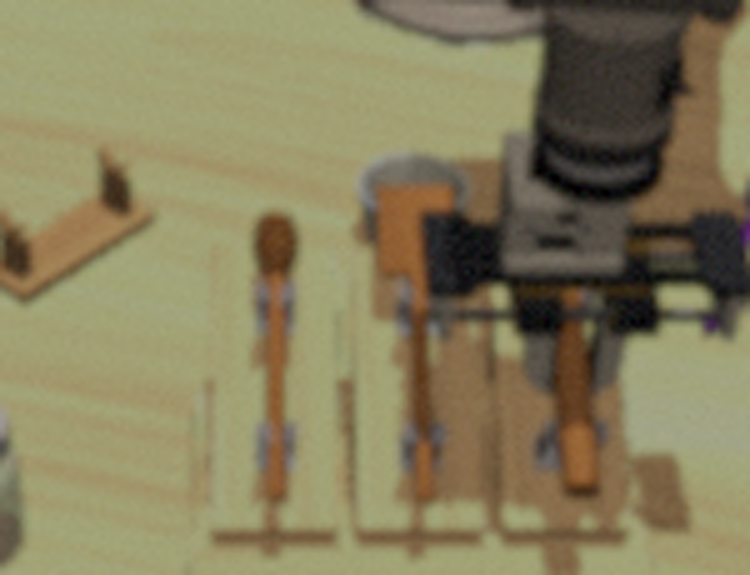

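Call:
arm_command([
  {"x":-0.1,"y":-0.03,"z":-0.2,"roll":0},
  {"x":-0.25,"y":-0.08,"z":-0.35,"roll":0},
  {"x":-0.45,"y":-0.14,"z":-0.5,"roll":0},
  {"x":-0.65,"y":-0.2,"z":-0.65,"roll":0},
  {"x":-0.8,"y":-0.25,"z":-0.75,"roll":0},
  {"x":-0.8,"y":-0.25,"z":-0.75,"roll":0},
])

```text
time: 21.97
tool_pos: [599.6, 192.1, 83.8]
tcp_rot: [-3.141, 0.006, -2.838]
contact_force: [7.7, -0.0, 3.0]
grip_width: 23.8
```

```bash
python3 look.py w20 200 140 150 115
```

```text
[599.55549724 192.06798819  83.76256431] 23.83169999486232 [ 7.68960274e+00 -2.89847564e-04  2.96147885e+00] [ 0.12894362 -0.95676193  0.00896674]
```

View pics/w20b.png

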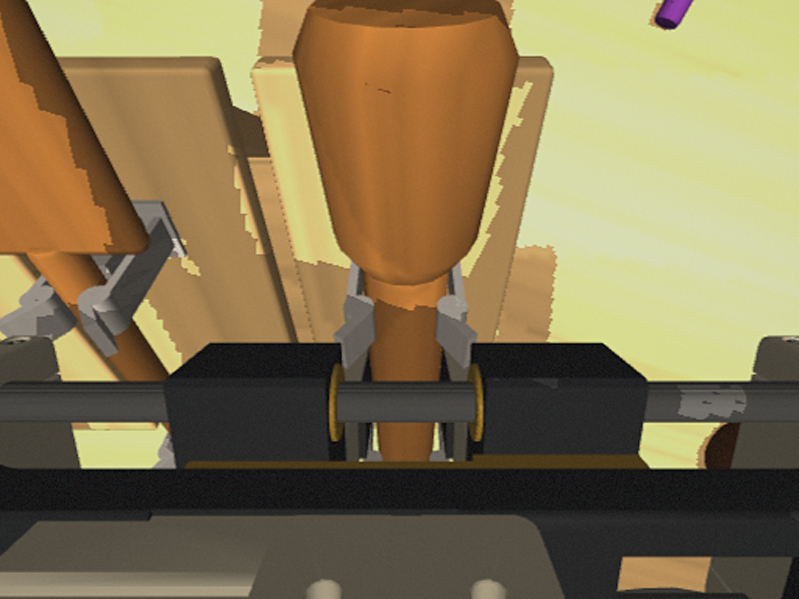

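View pics/w20c.png

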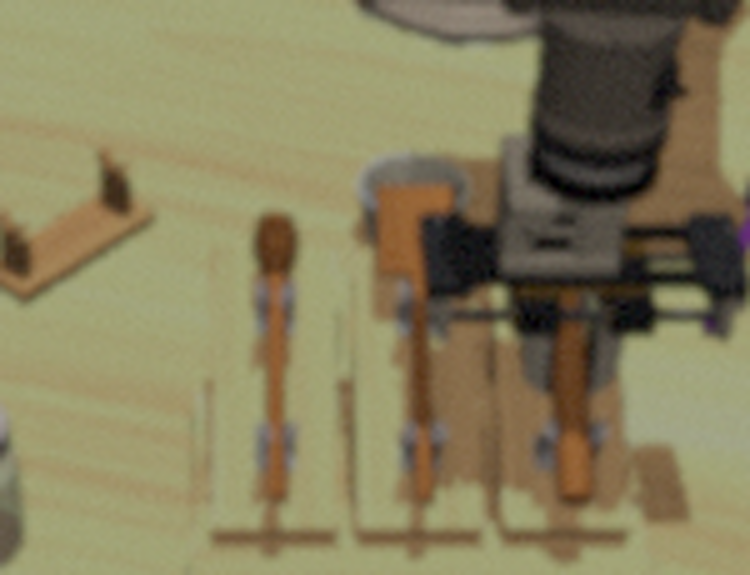

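Call:
arm_command([
  {"x":-0.1,"y":-0.03,"z":-0.17,"roll":0},
  {"x":-0.1,"y":-0.03,"z":-0.17,"roll":0},
  {"x":-0.1,"y":-0.03,"z":-0.17,"roll":0},
])

```text
time: 22.32
tool_pos: [599.2, 191.9, 82.7]
tcp_rot: [-3.141, 0.007, -2.838]
contact_force: [8.5, 1.1, 4.6]
grip_width: 23.5
```

Call:
arm_command([
  {"x":-0.1,"y":-0.03,"z":-0.17,"roll":0},
  {"x":-0.1,"y":-0.03,"z":-0.17,"roll":0},
  {"x":-0.1,"y":-0.03,"z":-0.17,"roll":0},
])

```text
time: 22.57
tool_pos: [599.2, 191.9, 82.6]
tcp_rot: [-3.141, 0.011, -2.838]
contact_force: [7.3, 2.0, 11.8]
grip_width: 23.3
```

```bash
python3 look.py w21 200 140 150 115
```

```text
[599.24997193 191.93559995  82.56835346] 23.268906237886892 [ 7.31431612  2.01306262 11.76100972] [ 0.20854994 -0.93599757  0.01347705]
```

View pics/w21b.png

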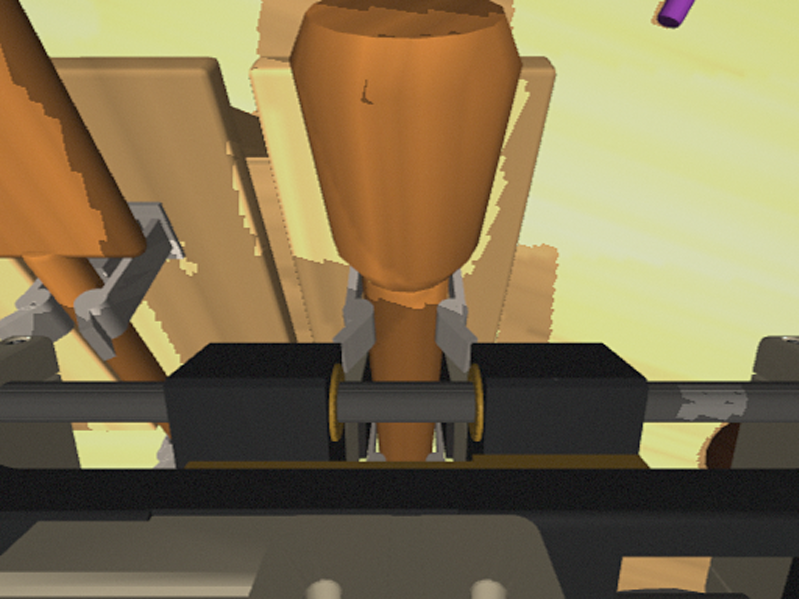

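Call:
arm_command([
  {"x":0.1,"y":0.03,"z":0.3,"roll":0},
  {"x":0.1,"y":0.03,"z":0.3,"roll":0},
  {"x":0.1,"y":0.03,"z":0.3,"roll":0},
  {"x":0.1,"y":0.03,"z":0.3,"roll":0},
  {"x":0.1,"y":0.03,"z":0.3,"roll":0},
], fingers=0.5)

```text
time: 23.08
tool_pos: [595.7, 191.4, 81.5]
tcp_rot: [3.141, -0.002, -2.837]
contact_force: [0.2, -0.7, -0.4]
grip_width: 45.4
```

Call:
arm_command([
  {"x":0,"y":0,"z":3,"roll":0},
  {"x":0,"y":0,"z":7,"roll":0},
  {"x":0,"y":0,"z":11,"roll":0},
  {"x":3,"y":0,"z":14,"roll":0},
  {"x":6,"y":-3,"z":14,"roll":0},
  {"x":9,"y":-7,"z":14,"roll":0},
  {"x":11,"y":-10,"z":14,"roll":0},
  {"x":12,"y":-12,"z":14,"roll":0},
])

```text
time: 23.75
tool_pos: [718.0, 68.1, 221.2]
tcp_rot: [-3.141, -0.001, -2.839]
contact_force: [1.4, 0.1, 0.2]
grip_width: 45.7
```

Call:
arm_command([
  {"x":0,"y":0,"z":0,"roll":0},
  {"x":0,"y":0,"z":0,"roll":0},
])

```text
time: 23.92
tool_pos: [716.5, 69.8, 220.8]
tcp_rot: [3.141, -0.002, -2.84]
contact_force: [-0.7, 0.7, 0.8]
grip_width: 46.3
```

```bash
python3 look.py w22 200 140 150 115;  python3 ov.py w22 -90 -4 12 625.8 105.85 3.4455 150 0 362 240
```

```text
[716.50489861  69.82320178 220.79907049] 46.315833847804186 [-0.736352    0.74692943  0.76524365] [0.03983227 0.00342642 0.01309018]
```

View pics/w22ov.png

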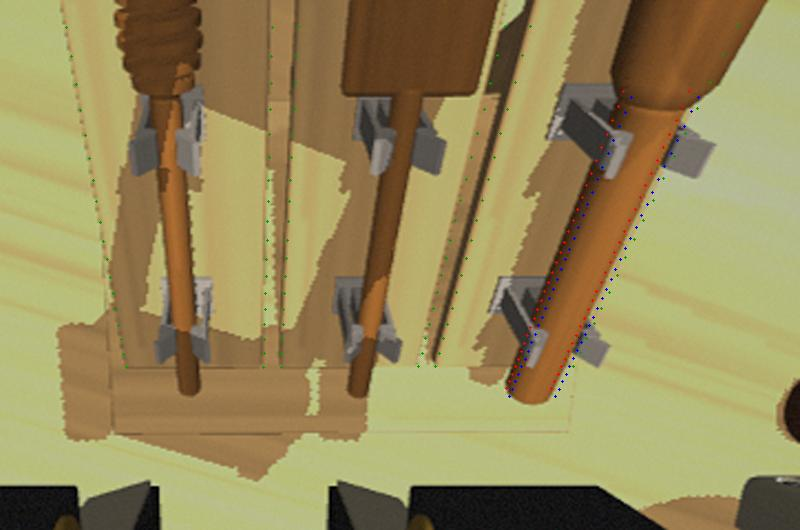

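```bash
python3 ov.py w22 90 -1 6 625.8 105.85 3.4455 150 0 362 240; python3 - <<'E'
from h import *
o,c=snap('top','topend'); a=cv2.imread('pics/top0.png'); b=cv2.imread('pics/w22ov.png')
cv2.imwrite('pics/te.png',cv2.resize(np.hstack([c['img'][60:280,30:450]]),None,fx=1.9,fy=1.9,interpolation=cv2.INTER_CUBIC))
cv2.imwrite('pics/w22z.png',cv2.resize(b[0:420,80:240],None,fx=1.4,fy=1.4))
E
```

```text
(no output)
```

View pics/te.png

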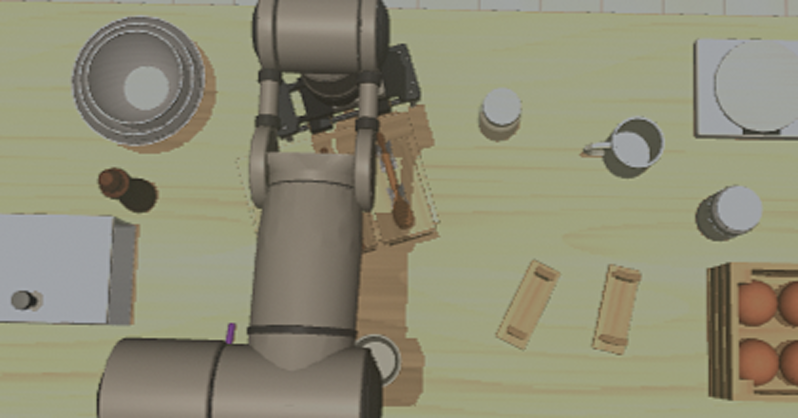

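View pics/w22z.png

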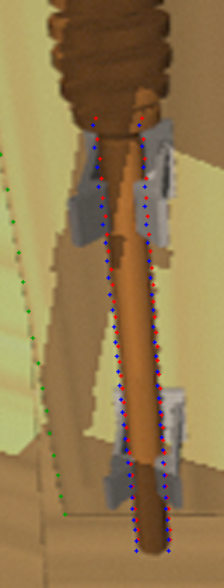

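```bash
python3 -c "
from plant import bot
print(bot.get_obs()['time']); print(bot.close_job())"
```

```text
24.0667
the job is handed in; nothing more can be done
None
```

I put both utensils away and handed the job in at about 24 s, within the 59 s limit; no verdict was reported. The dipper is in the narrow clips and the masher in the wide ones. The gripper can't tilt, so I pressed each one, gripped level, onto its board and let it swing to the 30° slope in the fingers. I then pushed it in square to the board until it stopped against the seat, and let go.

**Last checks** (slanted wrist-camera views with the expected handle outline drawn in):
- **Seating:** both handle outlines match the fully seated position, about 0 to 1 mm off in height and 1 mm sideways. The wide clips' lips lie over the masher handle.
- **Position along the board:** the dipper is roughly 2–4 mm and the masher roughly 5–6 mm below the clips' midpoint, against 20 mm allowed. Both heads are at the upper end.
- **Bystanders:** in the last top view the jar, mug, tin and mill stand where they did. The ramekin was partly hidden by the arm, so I couldn't check it fully. The robot was touching nothing.

**What went wrong or disagreed:**
- **Masher grip:** I lifted the masher before the fingers had fully closed, and it slipped to the fingertips. I set it back in its rest and gripped it again, pressing it there with about 30 N.
- **Rack position:** the wrist camera and the fixed cameras differed by about 3 mm. I traced about 1 mm to a sideways offset in the wrist camera's calibration, corrected for it and used the wrist figures.

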